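Unlock the mould press and take out the set mould

ROBOT

A 6-joint arm with a two-finger parallel gripper is mounted at the origin on a cart in front of the work surface, level with it; the furniture and walls round the work are solid. World frame = base frame: x ahead of the robot, y to its left, z up, the work surface at z = 0. Lengths are in m, angles in degrees, forces in N, time in s.
With the tool pointing down it reaches from about 0.25 to 0.725 m from the base axis. Payload 9.7 kg.
Tool frame: the origin (TCP) lies on the centre line of the jaws, within the pads' length; the fingertips stand 22 mm ahead of it and the grasp point (between the pads) lies 3 mm ahead of it; z points along the fingers, y is the direction in which the jaws open and shut (so a half turn about z gives the same grasp; the last joint's range is limited). The gripper opens to 85 mm and grips with 20 to 120 N. Pads are 22 mm wide; open, the fingers measure 114 mm over their backs; the gripper's body (76 mm by 85 mm) begins 54 mm behind the grasp point. The pads swing forward as they close: fully open they stand 13 mm farther back than shut.
Start: joints at [-71.161, 4.979, 10.078, 95.1, 0, 90], TCP at [0.178, -0.521, 0.253] pointing down, gripper open.
Joint ranges: [-179.16, 179.16], [-48.56, 103.87], [-65.8, 70.77], [-126.05, 130.52], [-82.76, 87.17], [-180, 180]. Speed limits (degrees/s): [127.2, 127.2, 147.25, 180, 180, 180].

INTERFACE

Orientations are given as [roll, pitch, yaw] about the fixed x, y, z axes, in that order (R = Rz(yaw) Ry(pitch) Rx(roll)).
In Python, from workcell import monitor, eyes, job gives the robot as it stands. The module is installed in compiled form; this text tells all that it offers.
- The arm moves only by the tool drive_tool, never from a script. Its argument "plan" is a list of rows, each a list of 3 entries, a list of its own where there are three numbers: the opening, from 0 (shut) to 1 (fully open), then the shift along the world's x, y, z in m, then the turn about the world's z in degrees. In form: [[gripper, [x, y, z], yaw], ...]. A call has 1 to 10 rows; each row shifts and turns the commanded pose from where the row before left it; what a row does not reach is not made up. A row lasts 1/8 s, in which the tool goes at most 62.5 mm and 10.7 degrees, less where a joint would pass 70% of its speed; a pose out of reach is approached as far as the arm can. A call is refused whole if a number of a shift passes 0.0625 or a number of a turn 10.7, either way. A call with a gripper value outside its range is refused whole. The fingers move at their own pace and stop on an object; "grip_force" is the grip in N (left out, the last holds). Time passes only in rows, so rows that do not move let the fingers close. It gives the time, the measured TCP pose, the force and the opening at its end, in the units of the state.
- monitor.get_obs(): the state, without advancing time (a new reading comes with each control period).
- eyes.camera(name): name is "side" or "top"; returns (picture, depth): 384x512x3 uint8, red, green, blue; 384x512 float32, m along the optical axis (not along the pixel's ray), 0 where there is no reading.
- eyes.camera_params(name): a dict with "fx", "fy", "cx", "cy" (pixels), "dist_coeffs" ([k1, k2, p1, p2, k3] as OpenCV has them; the pictures are not rectified), "extrinsics" (4x4, takes a point from world to camera coordinates). Camera axes: x right, y down, z forward; pixel columns grow to the right and rows downward; lengths in m; the calibration is good to about 2 mm. A picture is of the moment at which its call begins. camera_params takes no time and is no camera call.
- job.job_done(): hands the job in, once; it reports no verdict.
The state is a dict: "time": time; "q": joint angles; "qd": joint speeds; "joint_efforts": joint torques, N m; "ee_pos": TCP position; "tcp_rot": TCP orientation; "wrist_force": force on the tool from outside, world axes, zero at the start; "torque": the same for the moment, N m; "opening": finger opening in m.
Only numpy, scipy, OpenCV 4.12 (cv2) and the standard library are available. Lean on these libraries where they do the work, as an engineer would, in place of code of your own. Each camera call takes 0.05 s, during which the arm holds its last target.

TASK

The mould in the bench press has set. Swing the safety catch with the red knob outwards, clear of the press lever, then lift the lever by its black grip all the way up. Draw the aluminium mould frame out from under the raised plate and lay it gently and flat, same face up, in the middle of the kiln tile, leaving the lever up, the catch off and the cup, pliers and brush where they are.

Things in the scene. Friction and masses are not known exactly. Their poses are not given: they have to be found in the camera images.
- press: Small grey bench press fixed to the bench, about 180 x 150 mm, 220 mm tall; base plate 16 mm high. Origin on the bench under the base; x points from its open front back to its column, y to its left, z up. Lever and safety catch are on its right (-y). Its upper plate (60 x 56 mm) sits just over the mould frame and rises 25 mm with the lever.
- bed (a point): Middle of the seat on the press bed, 45 mm above the bench; axes as the press. The bed is 42 mm wide (narrower than the frame) from 55 mm in front of this point to 10 mm behind it, 76 mm wide farther back. Steel stop pins stand 5 mm above the bed round the frame, so lift the frame 7 mm or more before drawing it out to the front (press -x).
- head_edge (a point): Middle of the lower front edge of the press head, which overhangs the bed; axes as the press. Head and raised upper plate reach forward to this point's x; the head is 70 mm wide and 86 mm high above it. A gripper must come to the frame from ahead, tilted. The raised upper plate's underside is 15 mm below this point.
- frame_center (a point): Centre of the loose mould frame: aluminium, 73 mm long (its x), 48 mm wide (its y), 28 mm thick (its z), filled with blue rubber, solid, 0.16 to 0.28 kg. It lies flat on the press bed, its x along the press's x (within 1 degree or so); about 22 mm of its front end stick out from under head and plate, with free space beside both long sides down to the base plate.
- lever_grip (a point): Middle of the round black hand grip, 23 mm thick and 77 mm long, that runs along the lever at its free end (the rod behind it is 12 mm thick). The lever swings in the upright plane y = -105 mm of the press, about a cross shaft at press x = 12, z = 165 mm; this point is 133 mm from the shaft, on the front side.
- lever (a joint): Press lever, rad: 0 = down (pointing to the front, 10 degrees below level), 1.3 = fully up (end stop, 64 degrees above level); it stays where it is left. Raising takes about 5 N at the grip and lifts the upper plate 19 mm per rad. While the catch is on, the lever is held below 0.1.
- catch_knob (a point): Centre of the red ball knob, 22 mm across, on top of the safety catch, a flat steel hook that passes outside the lever and over its top. It swings sideways about an axle along the press's x at press y = -100, z = 47 mm. When on, the knob is at press x = -63, y = -125, z = 205 mm; the hook's nose is 36 mm below the knob, the stem under the knob 9 mm thick.
- tile_top (a point): Centre of the top face of the loose kiln tile, a dark stained slab 125 mm (its x) by 165 mm (its y), 22 mm high, 0.9 kg, flat on the bench. The frame's centre is 14 mm above this point when it lies on the tile.
- catch (a joint): Safety catch, rad: 0 = on (hooked over the lever), grows as the knob swings outwards (press -y) and down to the end stop at 0.75; clear of the lever above 0.25. It stays where it is left; about 1.5 N at the knob moves it.
- tea_cup: White porcelain tea cup, 77 mm across, 57 mm tall, standing on the bench left of the tile; origin under its foot. Bystander.
- flat_pliers: Orange-handled flat-nose pliers, 160 x 56 x 13 mm, lying on the bench before the press; origin underneath the middle. Bystander.
- glue_brush: Brown glue brush, 201 x 15 x 14 mm, lying on the bench right of the press; origin underneath the middle. Bystander.
There are look-alikes about, which are no part of the job. Of the things shaped like the part that bears frame_center, the aluminium one is meant.

How it is judged:
By the outcome, as a careful person would: the job done as asked, in the order asked, and still so for the second after the job is handed in, with the robot touching nothing.
It also fails if it takes over 67 s, if anything falls off the work surface, if the arm or the gripper's body presses on something with over 40 N, if the wrist force passes 120 N, or if a joint passes its speed limit or range.

## Working session

There is one attempt and no reset: what is moved stays moved. The work goes in short steps, Python scripts to look and compute and a tool call to move; the robot and the scene stay as the last step left them, time stands still between calls to the robot, and variables do not carry over. Pictures are saved under pics/ and viewed, and the job is handed in when it is done.

Besides the shell and the picture viewer there is one more tool, called after "Emit:" by a JSON object that holds its "fn" and its "kwargs". drive_tool: Moves the arm, as the interface text tells. Its arguments: {"type":"object","properties":{"plan":{"type":"array","items":{"type":"array"}},"grip_force":{"type":"number"}},"required":["plan"]}

```bash
mkdir -p pics; cat > h.py <<'E'
from workcell import monitor, eyes, job
import numpy as np, cv2
def grab(n,f=None):
    p,d=eyes.camera(n)
    if f: cv2.imwrite('pics/'+f,cv2.cvtColor(p,cv2.COLOR_RGB2BGR)); np.save('pics/'+f+'.npy',d)
    return p,d
def K(n):
    c=eyes.camera_params(n);return np.array([[c['fx'],0,c['cx']],[0,c['fy'],c['cy']],[0,0,1.]]),np.array(c['dist_coeffs'],float),np.array(c['extrinsics'])
def ray(n,uv):
    k,d,E=K(n);p=cv2.undistortPoints(np.array(uv,float).reshape(-1,1,2),k,d).reshape(-1,2)
    R,t=E[:3,:3],E[:3,3];D=np.c_[p,np.ones(len(p))]@R
    return -R.T@t,D
def onz(n,uv,z):
    o,D=ray(n,uv);return o+D*((z-o[2])/D[:,2])[:,None]
def dep(n,uv,z):
    o,D=ray(n,uv);return o+D*np.array(z).reshape(-1,1)
def cloud(n,d):
    v,u=np.mgrid[:384,:512];return dep(n,np.c_[u.ravel(),v.ravel()],d.ravel()).reshape(384,512,3)
def proj(n,P):
    k,d,E=K(n);return cv2.projectPoints(np.array(P,float).reshape(-1,3),cv2.Rodrigues(E[:3,:3])[0],E[:3,3],k,d)[0].reshape(-1,2)
E
python3 - <<'E'
from h import *
for n in('side','top'):
    grab(n,n+'0.png'); o,D=ray(n,[[256,192]]); print(n,o,D,K(n)[0][0,0],K(n)[1])
print(monitor.get_obs())
E
```

```text
side [ 0.56524422 -1.13549147  0.75830455] [[-0.03336407  0.87430297 -0.48425273]] 475.0403300020357 [-0.13940295  0.          0.          0.          0.        ]
top [0.2752959  0.00655998 1.44024585] [[ 0.18509107  0.00579863 -0.98274396]] 444.37388717269465 [-0.17079257  0.          0.          0.          0.        ]
{'time': 0.1, 'q': array([-7.11607710e+01,  5.00777172e+00,  1.00392603e+01,  9.50988828e+01,
       -1.45002964e-03,  9.00009099e+01]), 'qd': array([-0.05337356, -0.04637238,  0.09870298, -0.07036995,  0.05844873,
       -0.04630416]), 'joint_efforts': array([ 1.14701925e-03, -5.21560192e+01,  4.65654945e+01,  1.59804808e-02,
        2.62462777e-05,  1.70767413e-05]), 'ee_pos': array([ 0.17754028, -0.52037365,  0.25265803]), 'tcp_rot': array([-1.79932606e+02,  1.45109887e-03,  1.88383209e+01]), 'wrist_force': array([-0.43434368, -0.18026894, -0.59425138]), 'torque': array([-0.02179449,  0.00109039,  0.0270743 ]), 'opening': 0.08545542364765711}
```

```bash
python3 -c "
import cv2
for n in('side','top'):
    cv2.imwrite('pics/%s0b.png'%n,cv2.resize(cv2.imread('pics/%s0.png'%n),(800,600),interpolation=cv2.INTER_CUBIC))"
```

```text
(no output)
```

View pics/side0b.png

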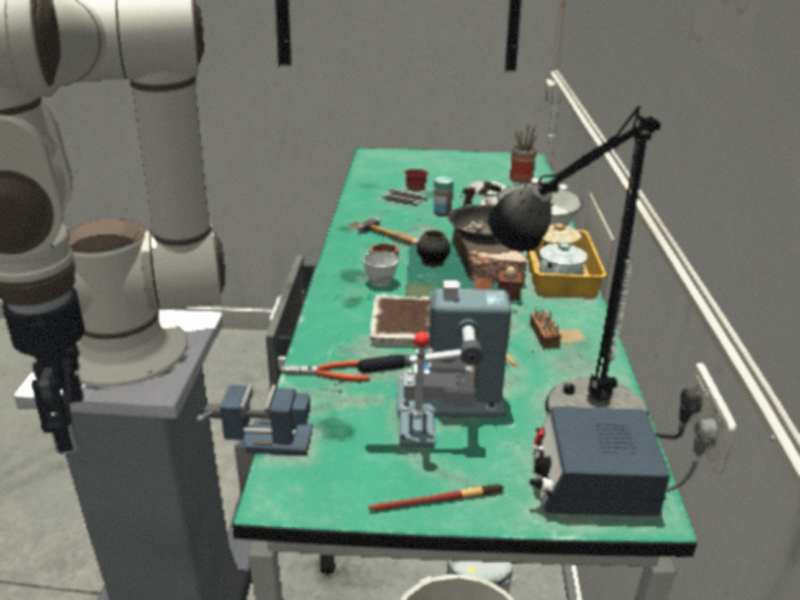

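View pics/top0b.png

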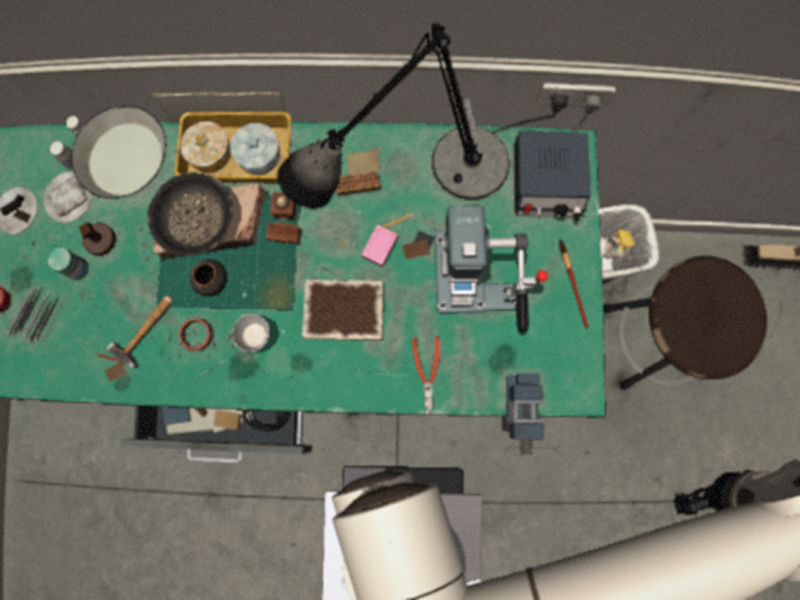

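The side view shows the red knob at (422,340) and the lever's black grip at (385,363). The top view shows the press at (465,260), the tile at (343,308), the vice at (525,405), the cup at (252,333) and the pliers at (427,375), all at 800 px scale. Next I'll measure positions.

```bash
python3 - <<'E'
from h import *
np.set_printoptions(precision=4,suppress=True)
for n in('top','side'):
    im=cv2.imread(f'pics/{n}0.png');d=np.load(f'pics/{n}0.png.npy');C=cloud(n,d);np.save(f'pics/{n}C.npy',C)
    h=cv2.cvtColor(im,cv2.COLOR_BGR2HSV)
    m=((h[...,0]<6)|(h[...,0]>174))&(h[...,1]>170)&(h[...,2]>100)
    nn,l,st,ce=cv2.connectedComponentsWithStats(m.astype(np.uint8))
    for i in range(1,nn):
        if st[i,4]>12: print(n,'red',ce[i],st[i],np.median(C[l==i],0))
    s=20 if n=='top' else 1
    print('valid',(d>0).mean())
# crops
im=cv2.imread('pics/top0.png');cv2.imwrite('pics/tc.png',cv2.resize(im[115:275,180:390],(788,600),interpolation=cv2.INTER_CUBIC))
im=cv2.imread('pics/side0.png');cv2.imwrite('pics/sc.png',cv2.resize(im[165:325,170:380],(788,600),interpolation=cv2.INTER_CUBIC))
E
```

```text
top red [346.2903 176.4516] [344 174   6   6  31] [ 0.5578 -0.2433  0.2113]
valid 0.9959513346354166
side red [269.4565 216.8043] [266 213   8   8  46] [ 0.5621 -0.2528  0.2083]
valid 0.9960123697916666
```

View pics/tc.png

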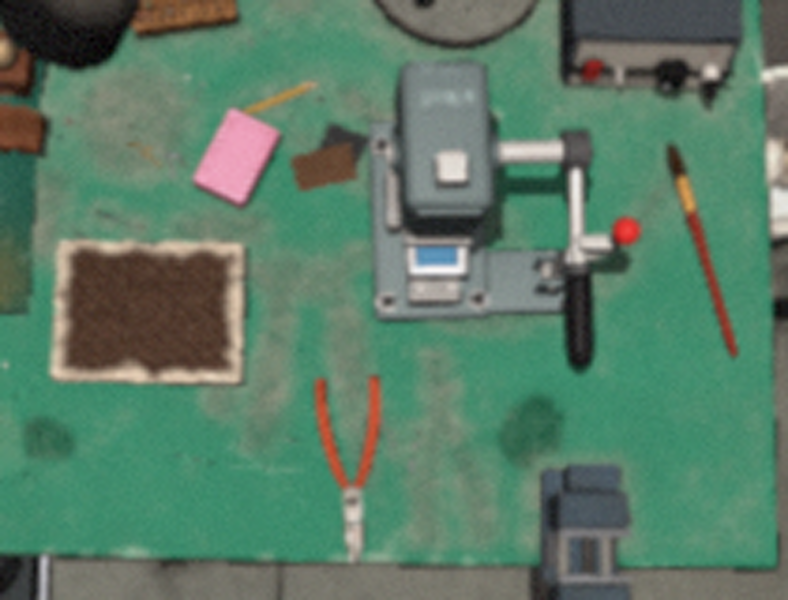

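View pics/sc.png

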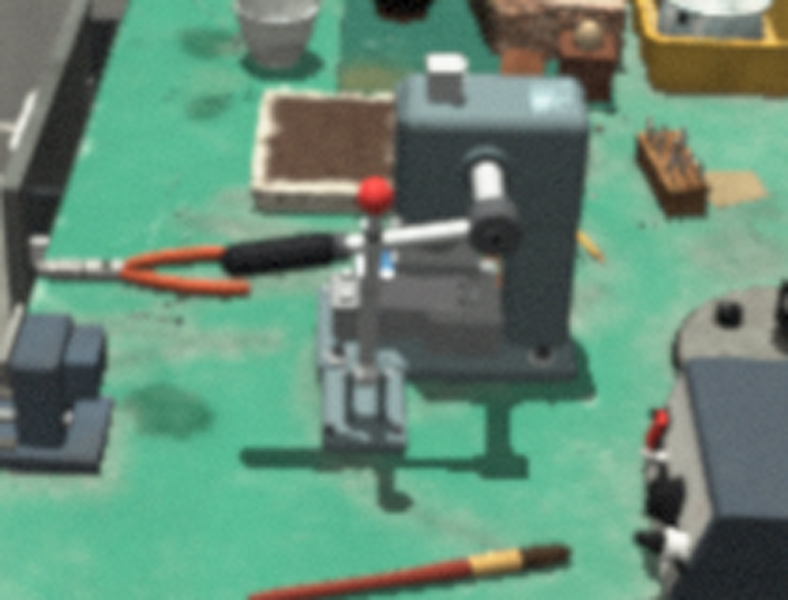

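```bash
python3 - <<'E'
from h import *
np.set_printoptions(precision=4,suppress=True)
def tri(a,b):
    o1,D1=ray('top',[a]);o2,D2=ray('side',[b]);D1=D1[0];D2=D2[0]
    s=np.linalg.lstsq(np.c_[D1,-D2],o2-o1,rcond=None)[0];p=o1+s[0]*D1;q=o2+s[1]*D2;return (p+q)/2,np.linalg.norm(p-q)
print('knob',tri((346.29,176.45),(269.46,216.80)))
im=cv2.imread('pics/top0.png');C=np.load('pics/topC.npy');S=np.load('pics/sideC.npy')
# tile
hsv=cv2.cvtColor(im,cv2.COLOR_BGR2HSV)
m=((C[...,2]>0.012)&(C[...,2]<0.032));sub=np.zeros_like(m);sub[172:222,190:252]=1
g=((hsv[...,0]<60)|(hsv[...,0]>95)|(hsv[...,1]<70))
m2=(g&sub.astype(bool)).astype(np.uint8)
cs,_=cv2.findContours(m2,0,1);c=max(cs,key=cv2.contourArea)
P=onz('top',c.reshape(-1,2),0.022)[:,:2].astype(np.float32)
print('tile rect',cv2.minAreaRect(P*1000))
# depth heights around the press
def px(u,v): return 180+u*210/788,115+v*160/600
for name,u,v,z in [('baseFL',375,318,.016),('baseFR',562,312,.016),('baseBL',375,122,.016),('frame FL',407,275,.073),('frame FR',468,275,.073),('gripend',580,366,.14),('levtop',574,165,.165),('pins',437,295,.045)]:
    a=px(u,v);ui,vi=np.round(a).astype(int);print(name,onz('top',[a],z)[0],'depthpt',C[vi,ui])
# cloud: head top
R=C[100:200,280:380].reshape(-1,3)
hd=R[(R[:,2]>0.19)&(R[:,2]<.235)&(R[:,1]>-0.2)]
print('headtop n',len(hd),hd.min(0),hd.max(0),cv2.minAreaRect((hd[:,:2]*1000).astype(np.float32)))
for z0,z1 in((.008,.024),(.035,.055),(.065,.085)):
    b=R[(R[:,2]>z0)&(R[:,2]<z1)];print(z0,len(b),np.percentile(b,[2,98],axis=0))
E
```

```text
knob (array([ 0.5608, -0.2445,  0.2032]), np.float64(0.002522498709540285))
tile rect ((525.8815307617188, 131.12448120117188), (161.48989868164062, 201.1888427734375), 1.1971721649169922)
baseFL [ 0.5194 -0.0635  0.016 ] depthpt [ 0.5216 -0.0645 -0.0007]
baseFR [ 0.5282 -0.2267  0.016 ] depthpt [ 0.507  -0.2072  0.1388]
baseBL [ 0.6961 -0.0614  0.016 ] depthpt [ 0.6945 -0.0616  0.0157]
frame FL [ 0.5468 -0.087   0.073 ] depthpt [ 0.5508 -0.0866  0.0577]
frame FR [ 0.5479 -0.1382  0.073 ] depthpt [ 0.5614 -0.1457  0.011 ]
gripend [ 0.4631 -0.2204  0.14  ] depthpt [ 0.4826 -0.2471 -0.0043]
levtop [ 0.6207 -0.2131  0.165 ] depthpt [ 0.6185 -0.2118  0.1729]
pins [ 0.5355 -0.1147  0.045 ] depthpt [ 0.5343 -0.1132  0.0455]
headtop n 966 [ 0.5705 -0.1413  0.1901] [ 0.696  -0.0703  0.2283] ((633.641357421875, -106.67367553710938), (125.5997543334961, 70.48863983154297), 2.3027052879333496)
0.008 1769 [[ 0.5261 -0.3538  0.0087]
 [ 0.8643 -0.0624  0.0236]]
0.035 462 [[ 0.5328 -0.3703  0.0357]
 [ 0.8497 -0.0707  0.0547]]
0.065 1079 [[ 0.5528 -0.3719  0.0671]
 [ 0.8459 -0.0913  0.0849]]
```

```bash
python3 - <<'E'
from h import *
im=cv2.imread('pics/top0.png')[130:216,274:354]
a=cv2.resize(im,None,fx=7,fy=7,interpolation=cv2.INTER_NEAREST)
for k in range(0,80,10): cv2.putText(a,str(274+k),(k*7,10),0,.35,(0,0,255),1)
for k in range(0,86,10): cv2.putText(a,str(130+k),(0,k*7+10),0,.35,(0,0,255),1)
cv2.imwrite('pics/tz.png',a[:600])
im=cv2.imread('pics/side0.png')[180:290,225:335]
a=cv2.resize(im,None,fx=7,fy=7,interpolation=cv2.INTER_NEAREST)
for k in range(0,110,10): cv2.putText(a,str(225+k),(k*7,10),0,.35,(0,0,255),1)
for k in range(0,110,10): cv2.putText(a,str(180+k),(0,k*7+10),0,.35,(0,0,255),1)
cv2.imwrite('pics/sz.png',a[:600])
E
```

```text
(no output)
```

View pics/tz.png

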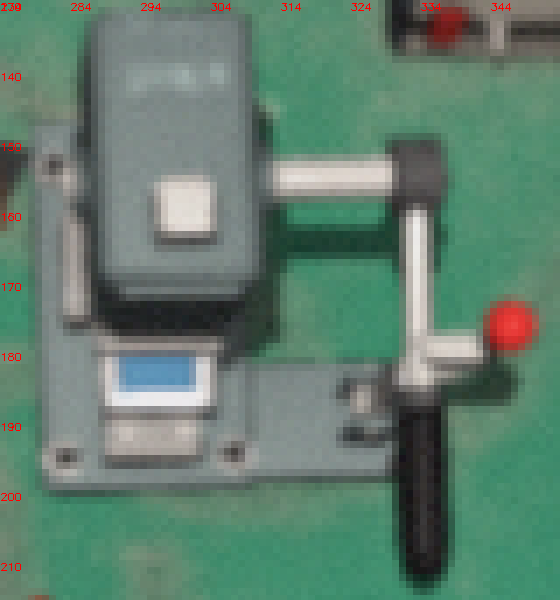

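View pics/sz.png

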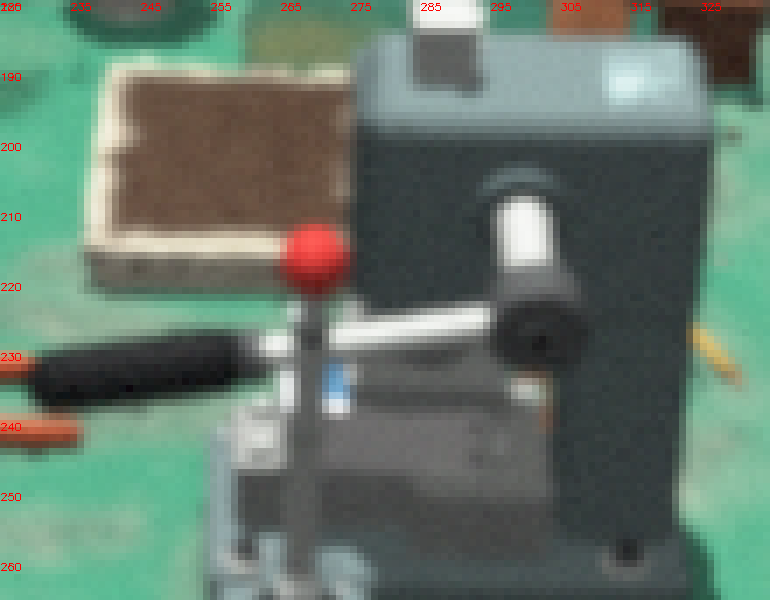

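```bash
python3 - <<'E'
from h import *
from scipy.optimize import least_squares
np.set_printoptions(precision=4,suppress=True)
T=lambda x,y:(274+x/7-.5,130+y/7-.5)
L=lambda r,o=0:(.012-r*np.cos(np.radians(10)),-.105,.165-r*np.sin(np.radians(10)))
def w(p,P):
    c,s=np.cos(p[2]),np.sin(p[2]);P=np.asarray(P);return np.array([p[0]+c*P[0]-s*P[1],p[1]+s*P[0]+c*P[1],P[2]])
# params x,y,yaw, frontx frame, front x bed
obs=[('knob','top',lambda p:(-.063,-.125,.205),(346.29,176.45),(1,1)),
('knobs','side',lambda p:(-.063,-.125,.205),(269.46,216.8),(1,1)),
('FL','top',lambda p:(p[3],.024,.073),T(105,405),(1,1)),
('FR','top',lambda p:(p[3],-.024,.073),T(211,405),(1,1)),
('BL','top',lambda p:(p[4],.021,.045),T(104,459),(1,1)),
('BR','top',lambda p:(p[4],-.021,.045),T(198,459),(1,1)),
('rod1','top',lambda p:L(.03),T(416,210),(1,0)),
('rod2','top',lambda p:L(.085),T(417,385),(1,0)),
('grip','top',lambda p:L(.12),T(423,450),(1,0)),
('grip2','top',lambda p:L(.165),T(425,560),(1,0)),
('gripend','side',lambda p:L(.1715),(228.8,233.5),(1,.5)),
('hub','side',lambda p:(.012,-.118,.165),(301.6,227.4),(1,1)),
('basef','top',lambda p:(p[5],.03,.016),T(60,492),(0,1)),
('basef2','top',lambda p:(p[5],-.09,.016),T(380,480),(0,1)),
]
def f(p): return np.concatenate([(proj(n,w(p,g(p)))[0]-uv)*wt for _,n,g,uv,wt in obs])
r=least_squares(f,[.62,-.112,.03,-.07,-.09,-.09],loss='soft_l1')
print(r.x,np.degrees(r.x[2]));
for (o),e in zip(obs,r.fun.reshape(-1,2)):print(o[0],e)
p=r.x
for n,P in dict(grip=L(.133),frame=(p[3]+.0365,0,.059),framefront=(p[3],0,.059),hub=(.012,-.105,.165),head=(p[3]+.022,0,.114)).items():print(n,w(p,P))
E
```

```text
[ 0.6186 -0.1079  0.0476 -0.0683 -0.0878 -0.0962] 2.729787515247047
knob [-2.9379 -0.9489]
knobs [-0.0438 -2.6448]
FL [0.0133 0.1866]
FR [ 0.0879 -0.1918]
BL [0.7153 0.1468]
BR [ 0.3797 -0.1877]
rod1 [-0.0291  0.    ]
rod2 [ 0.3706 -0.    ]
grip [-0.1637  0.    ]
grip2 [-0.0603 -0.    ]
gripend [-0.7962  0.5384]
hub [0.0822 0.5189]
basef [ 0.     -0.3794]
basef2 [-0.      0.3813]
grip [ 0.5048 -0.2184  0.1419]
frame [ 0.5869 -0.1094  0.059 ]
framefront [ 0.5504 -0.1111  0.059 ]
hub [ 0.6356 -0.2122  0.165 ]
head [ 0.5724 -0.1101  0.114 ]
```

```bash
python3 - <<'E'
from h import *
im=cv2.imread('pics/top0.png')[170:225,185:255]
a=cv2.resize(im,None,fx=10,fy=10,interpolation=cv2.INTER_NEAREST)
for k in range(0,70,10): cv2.putText(a,str(185+k),(k*10,10),0,.35,(0,0,255),1)
for k in range(0,55,10): cv2.putText(a,str(170+k),(0,k*10+10),0,.35,(0,0,255),1)
cv2.imwrite('pics/tt.png',a)
C=np.load('pics/topC.npy')
# vice and other heights
R=C[150:290,310:390].reshape(-1,3)
v=R[(R[:,0]<.47)&(R[:,2]>.02)&(R[:,1]<-.16)&(R[:,1]>-.3)&(R[:,0]>.1)]
for lo,hi in((.02,.05),(.05,.08),(.08,.13)):
    b=v[(v[:,2]>lo)&(v[:,2]<hi)]; print(lo,len(b),b.min(0) if len(b) else '',b.max(0) if len(b) else '')
P=C[172:245,190:235].reshape(-1,3); 
cup=C[195:225,140:180].reshape(-1,3);cup=cup[cup[:,2]>.03];print('cup',np.percentile(cup,[2,98],axis=0))
E
```

```text
0.02 129 [ 0.23901303 -0.2709029   0.02004969] [ 0.38122628 -0.20647352  0.04957795]
0.05 199 [ 0.23685073 -0.29324022  0.05012415] [ 0.38981864 -0.20984581  0.07995675]
0.08 557 [ 0.23800246 -0.29847048  0.08013906] [ 0.38999697 -0.2114162   0.09364749]
cup [[0.2752959  0.00655998 0.03083794]
 [0.50044594 0.35270075 1.44024585]]
```

View pics/tt.png

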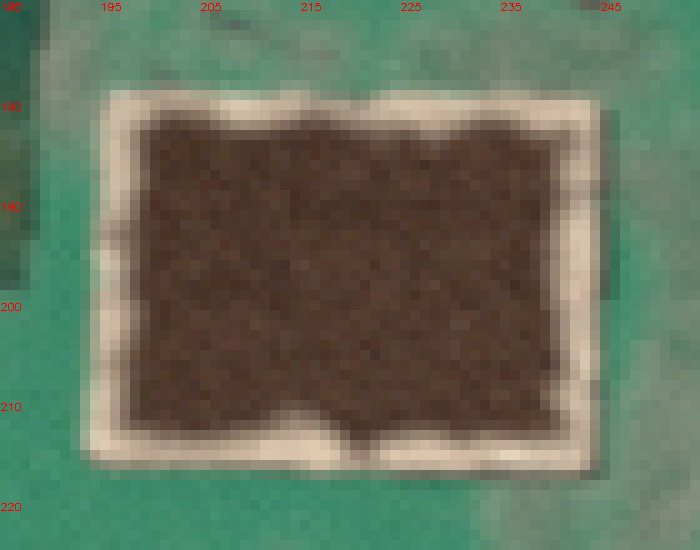

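```bash
python3 - <<'E'
from h import *
np.set_printoptions(precision=4,suppress=True)
P=onz('top',[(195.2,178.7),(244.5,179.3),(244,216.3),(193.5,215.6)],.022)
print(P,P.mean(0));e=lambda a,b:np.linalg.norm(P[a]-P[b]);print(e(0,1),e(1,2),e(2,3),e(3,0))
C=np.load('pics/topC.npy')
print(np.degrees(np.arctan2(*(P[0]-P[1])[:2][::-1]))-90,np.degrees(np.arctan2(*(P[0]-P[3])[:2][::-1])),np.degrees(np.arctan2(*(P[1]-P[2])[:2][::-1])))
print(np.median(C[185:210,205:235].reshape(-1,3),0))
E
```

```text
[[0.5823 0.2151 0.022 ]
 [0.5838 0.0534 0.022 ]
 [0.4621 0.0517 0.022 ]
 [0.4605 0.2148 0.022 ]] [0.5222 0.1338 0.022 ]
0.1616423683691859 0.12173593338237089 0.16308338134454936 0.12182778758510596
0.5113966991824128 0.11319062171758114 0.7911044795877576
[0.5231 0.1327 0.0216]
```

Press pose found: origin (0.619, -0.108), yaw 2.7°. The tile centre is (0.522, 0.134). I'll go above and inside the knob with the fingers shut.

Emit:
{"fn": "drive_tool", "kwargs": {"plan": [[0,[0.02,0.02,0.02],-2],[0,[0.045,0.038,0.01],-2],[0,[0.05,0.042,0],-2],[0,[0.055,0.045,0],-2],[0,[0.055,0.045,0],-2],[0,[0.055,0.045,0],-2],[0,[0.05,0.04,0],-2],[0,[0.035,0.03,0],-2],[0,[0.015,0.015,0],0]], "grip_force": 30}}

```text
time: 1.23
ee_pos: [0.5357, -0.2178, 0.2824]
tcp_rot: [-180.0, 0.1, 3.0]
wrist_force: [0.0, -0.4, 0.2]
opening: 0.0002
```

```bash
python3 - <<'E'
from h import *
np.set_printoptions(precision=4,suppress=True)
C=np.load('pics/topC.npy');R=C.reshape(-1,3)
m=(R[:,2]>.15)&(R[:,0]>.3)&(R[:,2]<.9)&(R[:,1]>-.05)&(R[:,1]<.5)
b=R[m];print(len(b),b.min(0),b.max(0)); 
for y in np.arange(-.05,.35,.05):
    c=b[(b[:,1]>y)&(b[:,1]<y+.05)]
    if len(c):print(round(y,2),len(c),c.min(0),c.max(0))
print(monitor.get_obs()['q'],monitor.get_obs()['ee_pos'])
E
```

```text
12591 [ 0.6776 -0.05    0.15  ] [0.9644 0.4998 0.4954]
-0.05 1077 [ 0.8527 -0.05    0.1508] [ 0.9627 -0.0001  0.4954]
0.0 1053 [0.8189 0.     0.1512] [0.963  0.0499 0.4707]
0.05 1122 [0.7893 0.0501 0.1516] [0.9626 0.0999 0.4689]
0.1 1427 [0.7006 0.1    0.15  ] [0.9631 0.15   0.4662]
0.15 1722 [0.6776 0.1501 0.1501] [0.9631 0.2    0.467 ]
0.2 1397 [0.6818 0.2    0.1506] [0.9629 0.25   0.4689]
0.25 972 [0.7404 0.25   0.15  ] [0.9629 0.3    0.4678]
0.3 969 [0.9332 0.3    0.15  ] [0.9629 0.35   0.4711]
[-22.1252   9.8544  18.7358  98.9629   0.0047 154.9083] [ 0.5357 -0.2178  0.2824]
```

Emit:
{"fn": "drive_tool", "kwargs": {"plan": [[0,[0.025,0.014,0],0],[0,[0,0,0],0],[0,[0,0,-0.03],0],[0,[0,0,-0.025],0],[0,[0,0,-0.015],0],[0,[0,0,0],0]]}}

```text
time: 1.98
ee_pos: [0.5585, -0.206, 0.2127]
tcp_rot: [-180.0, 0.1, 2.8]
wrist_force: [0.5, 0.9, 0.6]
opening: -0.0001
```

```bash
python3 - <<'E'
from h import *
p,d=grab('side','s1.png'); a=p[150:300,200:360]
cv2.imwrite('pics/s1b.png',cv2.resize(cv2.cvtColor(a,cv2.COLOR_RGB2BGR),(640,600),interpolation=cv2.INTER_CUBIC))
E
```

```text
(no output)
```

View pics/s1b.png

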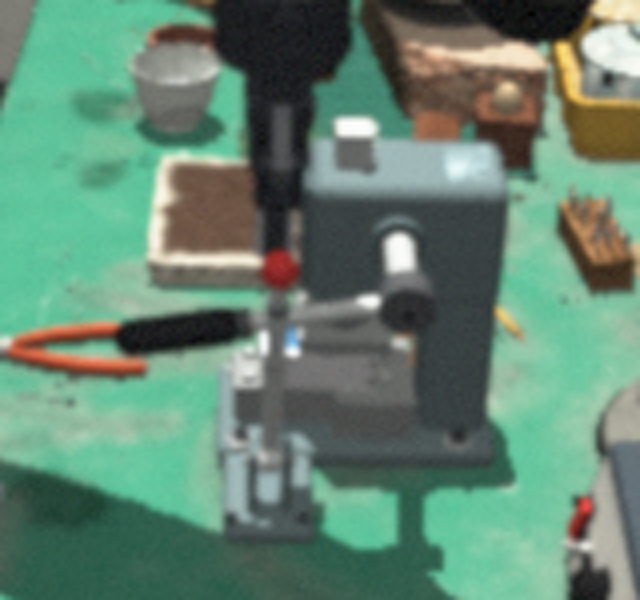

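Emit:
{"fn": "drive_tool", "kwargs": {"plan": [[0,[0,-0.012,0],0],[0,[0,-0.014,-0.003],0],[0,[0,-0.014,-0.004],0],[0,[0,-0.014,-0.006],0],[0,[0,-0.014,-0.007],0],[0,[0,-0.014,-0.008],0],[0,[0,-0.012,-0.009],0],[0,[0,-0.01,-0.008],0],[0,[0,0,0],0]]}}

```text
time: 3.15
ee_pos: [0.5589, -0.3102, 0.1672]
tcp_rot: [-180.0, 0.1, 2.8]
wrist_force: [0.3, 0.3, -0.4]
opening: 0.0002
```

```bash
python3 - <<'E'
from h import *
p,d=grab('side','s2.png'); a=p[150:300,200:360]
cv2.imwrite('pics/s2b.png',cv2.resize(cv2.cvtColor(a,cv2.COLOR_RGB2BGR),(640,600),interpolation=cv2.INTER_CUBIC))
h=cv2.cvtColor(p,cv2.COLOR_RGB2HSV);C=cloud('side',d)
m=((h[...,0]<6)|(h[...,0]>174))&(h[...,1]>170)&(h[...,2]>70)&(C[...,0]<.65)&(C[...,2]>.1)
print(m.sum(),np.median(C[m],0),np.argwhere(m).mean(0))
E
```

```text
47 [ 0.56505526 -0.34209289  0.15562699] [261.23404255 269.57446809]
```

View pics/s2b.png

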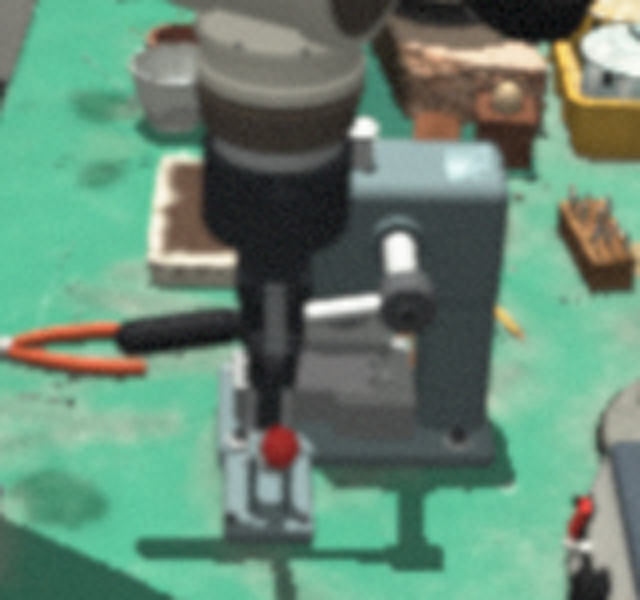

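Emit:
{"fn": "drive_tool", "kwargs": {"plan": [[0,[0,0.01,0.03],0],[0,[-0.01,0.02,0.04],0],[0.6,[-0.02,0.03,0.015],0],[0.6,[-0.022,0.03,0],0],[0.6,[-0.003,0.002,0],0],[0.6,[0,0,-0.03],0],[0.6,[0,0,0],0]]}}

```text
time: 4.08
ee_pos: [0.5039, -0.2175, 0.2216]
tcp_rot: [-179.9, 0.2, 2.8]
wrist_force: [0.2, -0.1, 0.4]
opening: 0.0511
```

```bash
python3 - <<'E'
from h import *
print(monitor.get_obs()['ee_pos'],monitor.get_obs()['opening'])
p,d=grab('top'); a=p[130:230,270:380]
cv2.imwrite('pics/t3b.png',cv2.resize(cv2.cvtColor(a,cv2.COLOR_RGB2BGR),(660,600),interpolation=cv2.INTER_CUBIC))
p,d=grab('side'); a=p[150:300,200:360]
cv2.imwrite('pics/s3b.png',cv2.resize(cv2.cvtColor(a,cv2.COLOR_RGB2BGR),(640,600),interpolation=cv2.INTER_CUBIC))
E
```

```text
[ 0.50388162 -0.2174876   0.22161639] 0.051138919505805965
```

View pics/t3b.png

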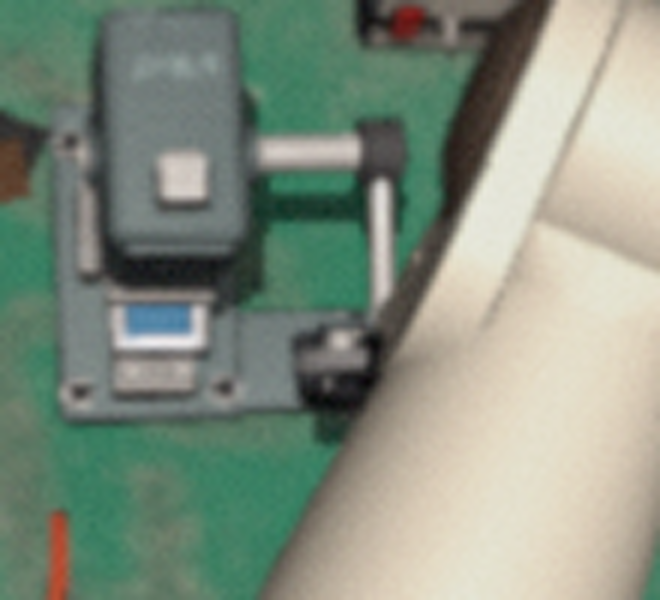

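View pics/s3b.png

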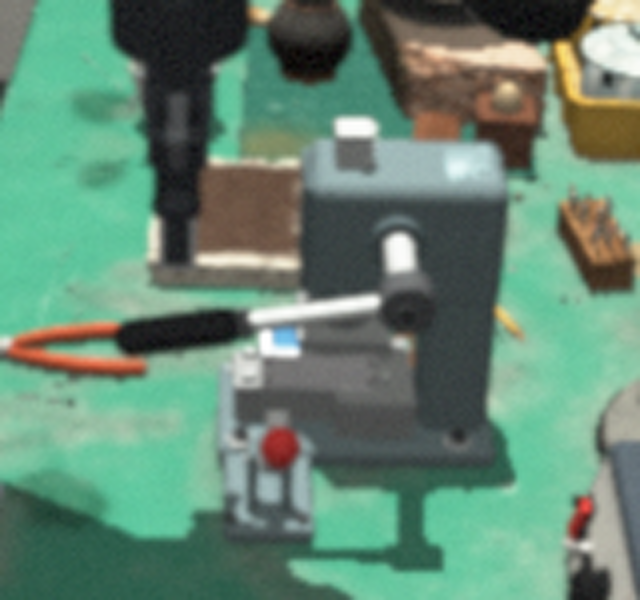

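Emit:
{"fn": "drive_tool", "kwargs": {"plan": [[0.6,[0.001,-0.001,-0.03],0],[0.6,[0,0,-0.03],0],[0.6,[0,0,-0.017],0],[0.6,[0,0,0],0],[0,[0,0,0],0],[0,[0,0,0],0],[0,[0,0,0],0],[0,[0,0,0],0]], "grip_force": 25}}

```text
time: 5.18
ee_pos: [0.506, -0.2183, 0.1478]
tcp_rot: [180.0, -0.1, 2.9]
wrist_force: [-0.1, 4.3, 5.3]
opening: 0.0223
```

Emit:
{"fn": "drive_tool", "kwargs": {"plan": [[0,[-0.002,0,0.017],0],[0,[0,0,0.017],0],[0,[0.0025,0,0.017],0],[0,[0.0047,0,0.0165],0],[0,[0.007,0.0005,0.016],0],[0,[0.009,0.0005,0.0147],0],[0,[0.0106,0.0005,0.0135],0]]}}

```text
time: 6.05
ee_pos: [0.5366, -0.2168, 0.2582]
tcp_rot: [-180.0, 0.1, 2.8]
wrist_force: [-0.0, 2.4, -8.5]
opening: 0.0217
```

Emit:
{"fn": "drive_tool", "kwargs": {"plan": [[0,[0.012,0.0005,0.012],0],[0,[0.0137,0.0006,0.0103],0],[0,[0.0149,0.0007,0.0085],0],[0,[0.006,0,0.003],0],[0,[0,0,0],0]]}}

```text
time: 6.68
ee_pos: [0.5838, -0.2148, 0.2924]
tcp_rot: [-180.0, 0.0, 2.9]
wrist_force: [-0.6, 5.0, -0.0]
opening: 0.0221
```

```bash
python3 - <<'E'
from h import *
p,d=grab('side'); a=p[130:300,200:380]
cv2.imwrite('pics/s4b.png',cv2.resize(cv2.cvtColor(a,cv2.COLOR_RGB2BGR),(640,600),interpolation=cv2.INTER_CUBIC))
E
```

```text
(no output)
```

View pics/s4b.png

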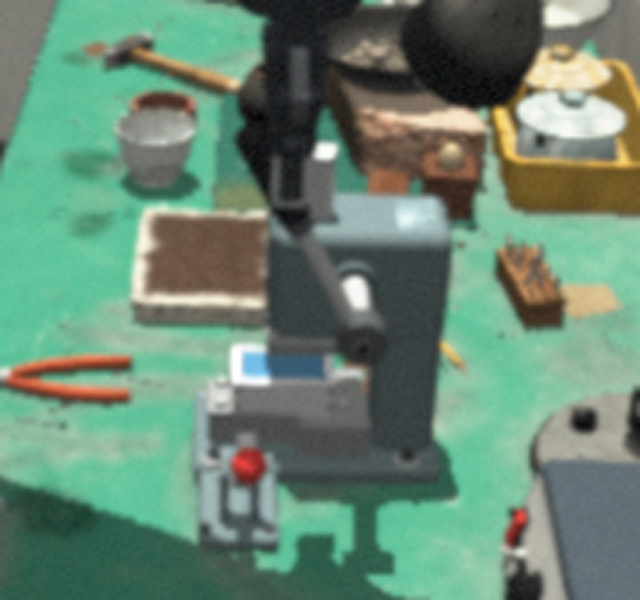

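Emit:
{"fn": "drive_tool", "kwargs": {"plan": [[0,[0.005,0,0.002],0],[0,[0.003,0,0.001],0],[0,[0,0,0],0]]}}

```text
time: 7.1
ee_pos: [0.5899, -0.2146, 0.2947]
tcp_rot: [-179.9, 0.3, 2.8]
wrist_force: [-11.1, 5.9, -2.2]
opening: 0.0217
```

Emit:
{"fn": "drive_tool", "kwargs": {"plan": [[0.5,[-0.005,0,-0.002],0],[0.5,[0,0,0],0],[0.5,[0,0,0],0],[0.5,[-0.005,0,0.03],0],[0.5,[-0.02,0,0.05],0],[0.5,[-0.04,0,0.04],0],[0.5,[-0.03,0,0],0],[0.5,[0,0,0],0]]}}

```text
time: 8.1
ee_pos: [0.4905, -0.2154, 0.4147]
tcp_rot: [179.9, -0.2, 2.8]
wrist_force: [-0.5, -0.4, -0.5]
opening: 0.0427
```

```bash
python3 - <<'E'
from h import *
np.set_printoptions(precision=3,suppress=True)
R=np.load('pics/topC.npy').reshape(-1,3)
for y in np.arange(-.8,-.0,.1):
    c=R[(R[:,1]>y)&(R[:,1]<y+.1)&(R[:,2]>.25)&(R[:,0]>.3)&(R[:,2]<1)]
    if len(c):print(round(y,2),len(c),np.percentile(c,[1,99],axis=0).ravel())
o=monitor.get_obs();print(o['q'],o['ee_pos'])
p,d=grab('side'); a=p[130:300,200:380]
cv2.imwrite('pics/s5b.png',cv2.resize(cv2.cvtColor(a,cv2.COLOR_RGB2BGR),(640,600),interpolation=cv2.INTER_CUBIC))
E
```

```text
-0.8 352 [ 0.933 -0.769  0.268  0.954 -0.701  0.393]
-0.7 1485 [ 0.936 -0.699  0.268  0.954 -0.601  0.543]
-0.6 1889 [ 0.936 -0.599  0.271  0.955 -0.501  0.537]
-0.5 1835 [ 0.935 -0.499  0.273  0.954 -0.401  0.517]
-0.4 1799 [ 0.935 -0.399  0.27   0.955 -0.301  0.5  ]
-0.3 1749 [ 0.935 -0.299  0.269  0.955 -0.201  0.487]
-0.2 1698 [ 0.934 -0.199  0.268  0.954 -0.101  0.477]
-0.1 1843 [ 0.859 -0.099  0.265  0.955 -0.001  0.482]
[-23.705  10.68   35.324 114.454  -0.009 153.517] [ 0.49  -0.215  0.415]
```

View pics/s5b.png

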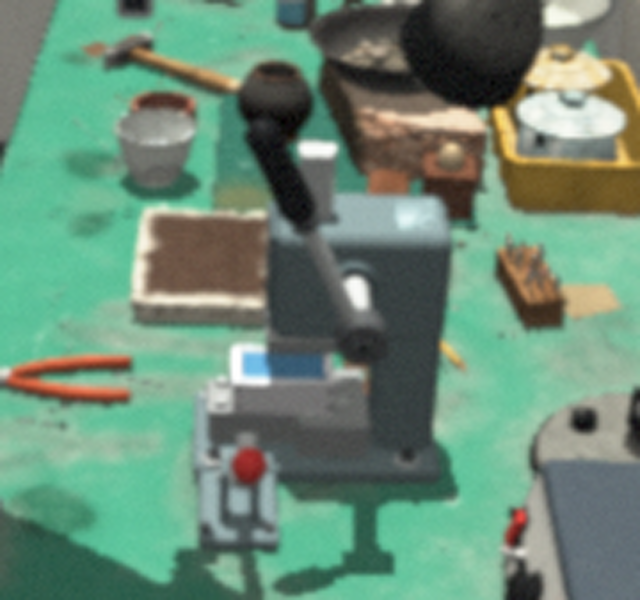

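Catch and lever are done, and the plate is clear of the frame. Moves only yaw, so I'll check how the tool's tilt behaves at the edge of the reachable workspace, starting with height in free space.

Emit:
{"fn": "drive_tool", "kwargs": {"plan": [[0.7,[-0.02,0,0.05],0],[0.7,[-0.02,0,0.05],0],[0.7,[-0.02,0,0.05],0],[0.7,[0,0,0.05],0],[0.7,[0,0,0.05],0]]}}

```text
time: 8.78
ee_pos: [0.468, -0.2323, 0.5713]
tcp_rot: [175.3, -8.3, 3.2]
wrist_force: [0.0, -0.2, -0.0]
opening: 0.0596
```

```bash
python3 - <<'E'
from h import *
o=monitor.get_obs();print(o['q'],o['ee_pos'],o['tcp_rot'])
E
```

```text
[-2.63951366e+01  2.07965213e+01  7.07395266e+01  1.30459219e+02
  2.25987349e-03  1.50755587e+02] [ 0.46804186 -0.2322769   0.57132026] [175.33634377  -8.26702714   3.18668593]
```

Emit:
{"fn": "drive_tool", "kwargs": {"plan": [[0.7,[0,0,-0.04],0],[0.7,[0,0,-0.04],0],[0.7,[0,0,0],0]]}}

```text
time: 9.15
ee_pos: [0.4671, -0.2318, 0.5097]
tcp_rot: [175.5, -8.0, 3.2]
wrist_force: [-0.6, 0.5, 0.1]
opening: 0.0597
```

```bash
python3 - <<'E'
from h import *
o=monitor.get_obs();print(o['q'],o['ee_pos'],o['tcp_rot'])
E
```

```text
[-2.63905682e+01  8.09628333e+00  4.43437493e+01  1.17037114e+02
  2.07578991e-03  1.50751659e+02] [ 0.46707539 -0.23175177  0.50973049] [175.47195309  -8.02881177   3.17588052]
```

Tilt is reached at the limits and then kept. I'll turn the wrist half a turn so that the last joint has range to spare, then build the tilt up in the right plane.

Emit:
{"fn": "drive_tool", "kwargs": {"plan": [[0.7,[-0.01,0,-0.05],10],[0.7,[-0.01,0,-0.05],10],[0.7,[0,0,0],10],[0.7,[0,0,0],10],[0.7,[0,0,0],10],[0.7,[0,0,0],10],[0.7,[0,0,0],10],[0.7,[0,0,0],10],[0.7,[0,0,0],10],[0.7,[0,0,0],10]]}}

```text
time: 10.4
ee_pos: [0.4505, -0.2333, 0.4219]
tcp_rot: [175.0, -8.0, 102.7]
wrist_force: [-0.3, -0.2, 0.5]
opening: 0.0595
```

Emit:
{"fn": "drive_tool", "kwargs": {"plan": [[0.7,[0,0,0],10],[0.7,[0,0,0],10],[0.7,[0,0,0],10],[0.7,[0,0,0],10],[0.7,[0,0,0],10],[0.7,[0,0,0],10],[0.7,[0,0,0],10],[0.7,[0,0,0],10],[0.7,[0,0,0],0]]}}

```text
time: 11.52
ee_pos: [0.4506, -0.2329, 0.4205]
tcp_rot: [175.5, -8.0, -177.7]
wrist_force: [0.5, -0.1, -1.3]
opening: 0.0599
```

```bash
python3 - <<'E'
from h import *
o=monitor.get_obs();print(o['q'],o['ee_pos'],o['tcp_rot'])
E
```

```text
[-2.73300067e+01  1.69222406e+01  4.30192147e+01  1.25288810e+02
 -8.64619977e-03 -2.92991578e+01] [ 0.45060773 -0.23291961  0.42047555] [ 175.47974471   -8.01190491 -177.7134314 ]
```

Emit:
{"fn": "drive_tool", "kwargs": {"plan": [[0.7,[0,0,0.05],0],[0.7,[0,0,0.04],0],[0.7,[0,0,0],0]]}}

```text
time: 11.9
ee_pos: [0.4377, -0.2268, 0.4725]
tcp_rot: [176.6, -6.0, -178.0]
wrist_force: [-0.7, 0.3, 0.1]
opening: 0.06
```

```bash
python3 - <<'E'
from h import *
o=monitor.get_obs();q=o['q'];print(q,q[3]+q[1]-q[2],o['ee_pos'],o['tcp_rot'])
E
```

```text
[-2.73907161e+01  1.80119335e+01  5.16319242e+01  1.30519173e+02
 -9.21700237e-04 -2.92413990e+01] 96.89918253151329 [ 0.43773375 -0.22681441  0.4724728 ] [ 176.61816993   -6.01697844 -177.97147338]
```

Emit:
{"fn": "drive_tool", "kwargs": {"plan": [[0.7,[0,0,0.04],0],[0.7,[0,0,0.04],0],[0.7,[0,0,0],0]]}}

```text
time: 12.28
ee_pos: [0.4236, -0.2194, 0.4988]
tcp_rot: [178.2, -3.2, -178.0]
wrist_force: [0.7, -0.1, 0.5]
opening: 0.06
```

```bash
python3 - <<'E'
from h import *
o=monitor.get_obs();q=o['q'];print(q,q[3]+q[1]-q[2],o['ee_pos'],o['tcp_rot'])
E
```

```text
[-2.73795548e+01  1.51187186e+01  5.19210199e+01  1.30508003e+02
 -1.71719586e-02 -2.93547159e+01] 93.70570202183968 [ 0.42355399 -0.21944659  0.49880654] [ 178.19643491   -3.23776749 -177.97330615]
```

Emit:
{"fn": "drive_tool", "kwargs": {"plan": [[0.7,[0,0,0.05],0],[0.7,[0,0,0.05],0]]}}

```text
time: 12.52
ee_pos: [0.4098, -0.2124, 0.5294]
tcp_rot: [-179.8, 0.3, -178.0]
wrist_force: [-0.5, -0.6, 1.0]
opening: 0.0598
```

```bash
python3 - <<'E'
from h import *
o=monitor.get_obs();q=o['q'];print(q,q[3]+q[1]-q[2],o['ee_pos'],o['tcp_rot'])
E
```

```text
[-2.73821470e+01  1.24079320e+01  5.32234409e+01  1.30493231e+02
 -1.76753503e-02 -2.93706274e+01] 89.67772242386256 [ 0.40984396 -0.21237231  0.52941602] [-179.82653209    0.27218442 -178.01115728]
```

Emit:
{"fn": "drive_tool", "kwargs": {"plan": [[0.7,[0,0,0],-10],[0.7,[0,0,0],-10],[0.7,[0,0,0],-9.4],[0.7,[0,0,0],0],[0.7,[0,0,0.055],0],[0.7,[0,0,0.055],0],[0.7,[0,0,0.055],0],[0.7,[0,0,0.055],0]]}}

```text
time: 13.52
ee_pos: [0.3853, -0.2, 0.5957]
tcp_rot: [-179.9, 9.7, 152.6]
wrist_force: [-0.4, -0.1, 0.2]
opening: 0.0597
```

```bash
python3 - <<'E'
from h import *
o=monitor.get_obs();q=o['q'];print(q,q[3]+q[1]-q[2],o['ee_pos'],o['tcp_rot'])
E
```

```text
[-2.73514168e+01  8.38328188e+00  5.85667684e+01  1.30520790e+02
 -1.31779751e-01  5.21856043e-03] 80.3373032605555 [ 0.38528118 -0.19997754  0.59569598] [-179.86910878    9.6627087   152.6432896 ]
```

Emit:
{"fn": "drive_tool", "kwargs": {"plan": [[0.7,[-0.02,0.01,0.055],0],[0.7,[-0.02,0.01,0.055],0],[0.7,[-0.02,0.01,0.055],0],[0.7,[-0.02,0.01,0.055],0],[0.7,[-0.02,0.01,0.055],0],[0.7,[-0.02,0.01,0.055],0]]}}

```text
time: 14.28
ee_pos: [0.2699, -0.1427, 0.6865]
tcp_rot: [-179.8, 23.6, 152.7]
wrist_force: [0.2, -0.6, -0.6]
opening: 0.0598
```

```bash
python3 - <<'E'
from h import *
o=monitor.get_obs();q=o['q'];print(q,q[3]+q[1]-q[2],o['ee_pos'],o['tcp_rot'])
E
```

```text
[-2.78857723e+01 -7.05657683e+00  5.71073916e+01  1.30520354e+02
  2.02343782e-02 -5.03441718e-01] 66.35638514954746 [ 0.2699254  -0.14272725  0.68648316] [-179.79983242   23.64282433  152.66379997]
```

Emit:
{"fn": "drive_tool", "kwargs": {"plan": [[0.7,[0,0,0.055],0],[0.7,[0,0,0.055],0],[0.7,[0,0,0.055],0],[0.7,[0,0,0.055],0]]}}

```text
time: 14.78
ee_pos: [0.2806, -0.1483, 0.7442]
tcp_rot: [-179.7, 32.7, 152.7]
wrist_force: [-0.7, -0.3, 30.1]
opening: 0.0599
```

```bash
python3 - <<'E'
from h import *
o=monitor.get_obs();q=o['q'];print(q,q[3]+q[1]-q[2],o['ee_pos'],o['tcp_rot'])
E
```

```text
[-2.78720234e+01 -2.44713717e+00  7.07743105e+01  1.30498894e+02
  1.47861330e-02 -4.83227946e-01] 57.277446401375116 [ 0.28064515 -0.14834177  0.74419076] [-179.7042964    32.72136897  152.70235551]
```

Emit:
{"fn": "drive_tool", "kwargs": {"plan": [[0.8,[0,0,-0.02],0],[0.8,[0.015,0.003,-0.04],4],[0.8,[0.02,0.004,-0.045],4],[0.8,[0.02,0.004,-0.045],4],[0.8,[0.02,0.004,-0.045],4],[0.8,[0.02,0.004,-0.045],4],[0.8,[0.02,0.004,-0.045],4],[0.8,[0.02,0.004,-0.04],4],[0.8,[0.01,0,-0.02],2],[0.8,[0,0,0],0]]}}

```text
time: 16.02
ee_pos: [0.4235, -0.122, 0.4046]
tcp_rot: [-179.8, 32.4, -178.0]
wrist_force: [-0.6, -0.5, 0.2]
opening: 0.0682
```

```bash
python3 - <<'E'
from h import *
o=monitor.get_obs();print(o['q'],o['ee_pos'],o['tcp_rot'])
p,d=grab('top','t6.png'); a=p[130:240,260:370]
cv2.imwrite('pics/t6b.png',cv2.resize(cv2.cvtColor(a,cv2.COLOR_RGB2BGR),(600,600),interpolation=cv2.INTER_CUBIC))
p,d=grab('side','s6.png'); a=p[100:300,160:360]
cv2.imwrite('pics/s6b.png',cv2.resize(cv2.cvtColor(a,cv2.COLOR_RGB2BGR),(600,600),interpolation=cv2.INTER_CUBIC))
E
```

```text
[-24.03600205 -32.43814559  -9.28065554  83.33562482  13.4279164
 -22.3857071 ] [ 0.4234744  -0.12198896  0.40464075] [-179.78910751   32.4495308  -177.99800949]
```

View pics/t6b.png

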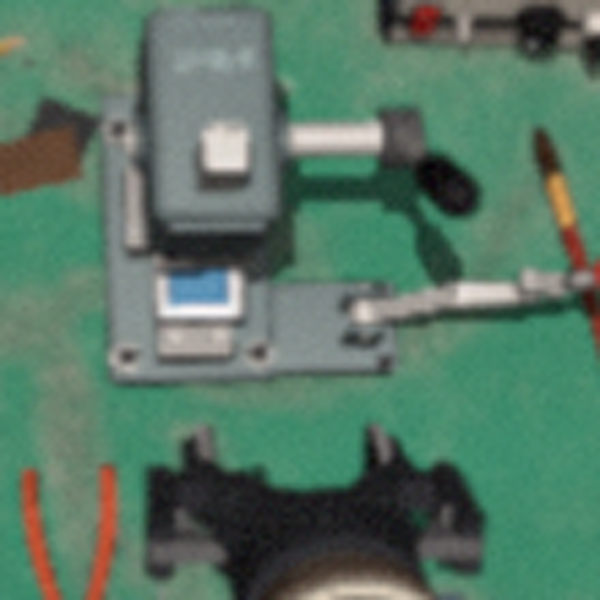

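View pics/s6b.png

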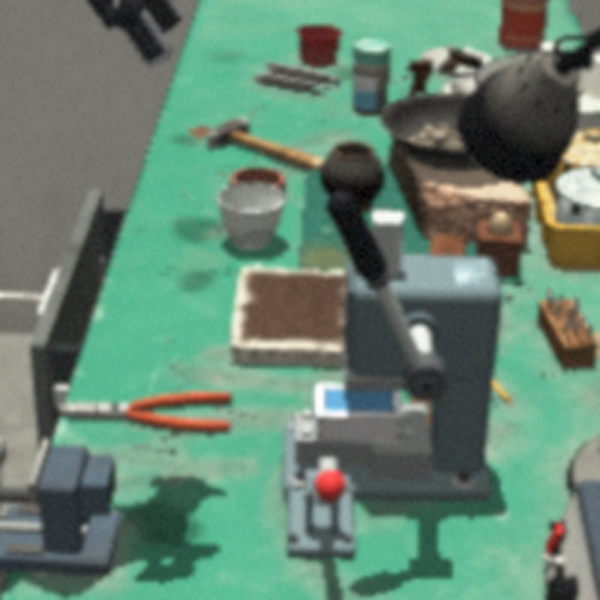

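```bash
python3 - <<'E'
from h import *
np.set_printoptions(precision=4,suppress=True)
im=cv2.imread('pics/t6.png')[170:205,280:315]
a=cv2.resize(im,None,fx=16,fy=16,interpolation=cv2.INTER_NEAREST)
for k in range(0,35,5): cv2.putText(a,str(280+k),(k*16,10),0,.35,(0,0,255),1);cv2.putText(a,str(170+k),(0,k*16+10),0,.35,(0,0,255),1)
cv2.imwrite('pics/t6z.png',a)
im=cv2.imread('pics/s6.png')[220:255,255:310]
a=cv2.resize(im,None,fx=14,fy=14,interpolation=cv2.INTER_NEAREST)
for k in range(0,55,5): cv2.putText(a,str(255+k),(k*14,10),0,.35,(0,0,255),1)
for k in range(0,35,5):cv2.putText(a,str(220+k),(0,k*14+10),0,.35,(0,0,255),1)
cv2.imwrite('pics/s6z.png',a)
E
```

```text
(no output)
```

View pics/t6z.png

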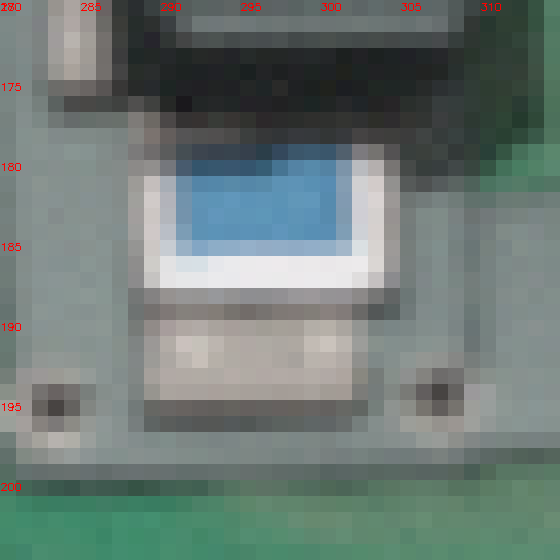

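View pics/s6z.png

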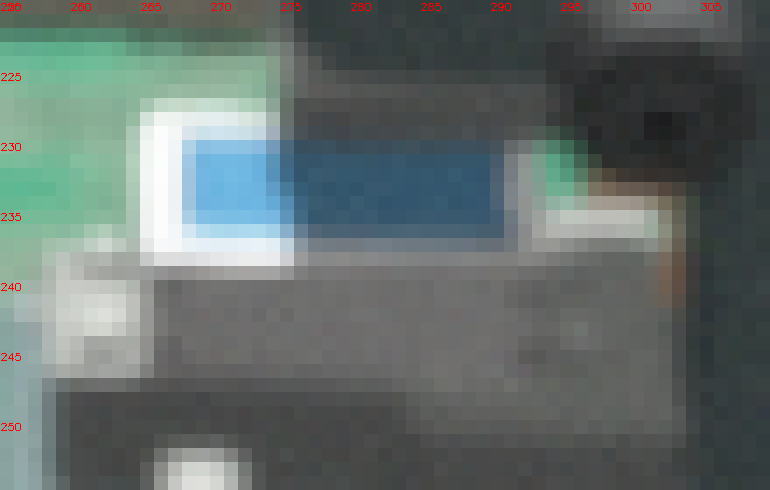

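```bash
python3 - <<'E'
from h import *
np.set_printoptions(precision=4,suppress=True)
print(onz('top',[(287.9,187.5),(304.2,187.5)],.073))
print(onz('side',[(264.5,238.4),(292,238),(264.5,226.7)],.073))
C=cloud('top',np.load('pics/t6.png.npy'));print(np.median(C[182:187,290:302,2]),np.median(C[190:193,291:301,2]))
E
```

```text
[[ 0.5494 -0.0852  0.073 ]
 [ 0.5505 -0.1366  0.073 ]]
[[ 0.551  -0.1393  0.073 ]
 [ 0.6209 -0.1326  0.073 ]
 [ 0.5493 -0.085   0.073 ]]
0.07190417462162302 0.045981451807969864
```

Emit:
{"fn": "drive_tool", "kwargs": {"plan": [[0.8,[0.01,0.002,-0.04],0.7],[0.8,[0.01,0.002,-0.05],0],[0.8,[0.01,0.001,-0.055],0],[0.8,[0,0,-0.055],0],[0.8,[0,0,-0.055],0],[0.8,[0,0,-0.045],0],[0.8,[0,0,-0.025],0],[0.8,[0,0,0],0]]}}

```text
time: 17.12
ee_pos: [0.4533, -0.117, 0.0808]
tcp_rot: [-179.7, 32.5, -177.3]
wrist_force: [-1.0, -0.1, 0.2]
opening: 0.0682
```

```bash
python3 - <<'E'
from h import *
o=monitor.get_obs();print(o['q'],o['ee_pos'],o['tcp_rot'],o['wrist_force'])
p,d=grab('top','t7.png'); a=p[130:240,260:370]
cv2.imwrite('pics/t7b.png',cv2.resize(cv2.cvtColor(a,cv2.COLOR_RGB2BGR),(600,600),interpolation=cv2.INTER_CUBIC))
E
```

```text
[-21.43909045 -37.05435708 -48.55705633  48.2067426   12.4646974
 -20.68320095] [ 0.45333863 -0.11703319  0.08084363] [-179.74246531   32.52741112 -177.29457109] [-1.01157193 -0.10150218  0.24165709]
```

View pics/t7b.png

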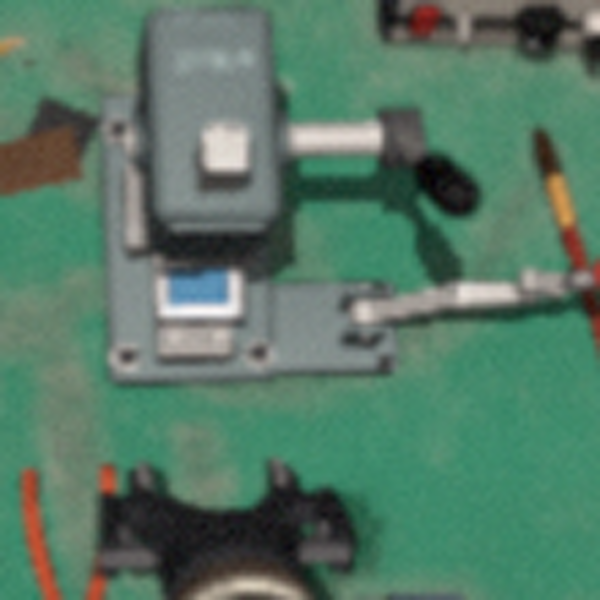

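Emit:
{"fn": "drive_tool", "kwargs": {"plan": [[0.8,[0.015,0.001,-0.012],0],[0.8,[0.025,0.0015,-0.006],0],[0.8,[0.025,0.0015,0],0],[0.8,[0.02,0.001,0],0],[0.8,[0.012,0.001,0],0],[0.8,[0,0,0],0]]}}

```text
time: 17.92
ee_pos: [0.5517, -0.1112, 0.0645]
tcp_rot: [-179.7, 32.7, -177.2]
wrist_force: [-0.9, 0.4, 0.1]
opening: 0.0684
```

```bash
python3 - <<'E'
from h import *
o=monitor.get_obs();print(o['q'],o['ee_pos'],o['tcp_rot'],o['wrist_force'])
p,d=grab('top','t8.png'); a=p[130:240,260:370]
cv2.imwrite('pics/t8b.png',cv2.resize(cv2.cvtColor(a,cv2.COLOR_RGB2BGR),(600,600),interpolation=cv2.INTER_CUBIC))
p,d=grab('side','s8.png'); a=p[180:290,220:330]
cv2.imwrite('pics/s8b.png',cv2.resize(cv2.cvtColor(a,cv2.COLOR_RGB2BGR),(600,600),interpolation=cv2.INTER_CUBIC))
E
```

```text
[-15.88603486 -20.74596459 -40.76860647  38.61534443   9.64215145
 -15.864668  ] [ 0.55166654 -0.11120085  0.06452681] [-179.6803335    32.6644081  -177.21495697] [-0.92440833  0.38332119  0.14329042]
```

View pics/t8b.png

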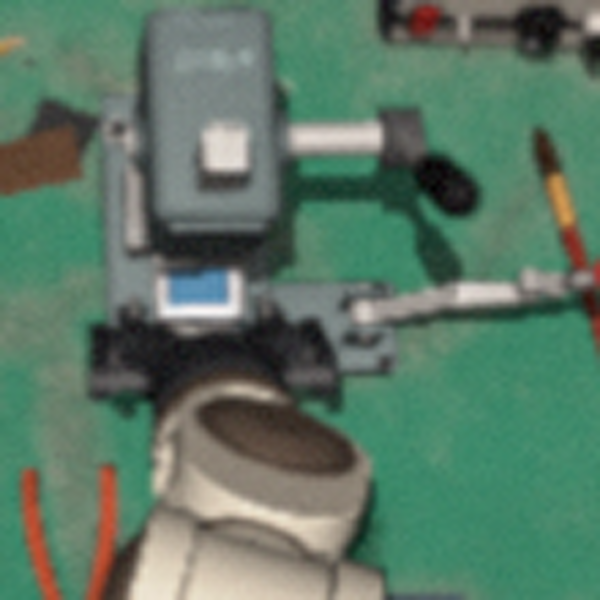

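View pics/s8b.png

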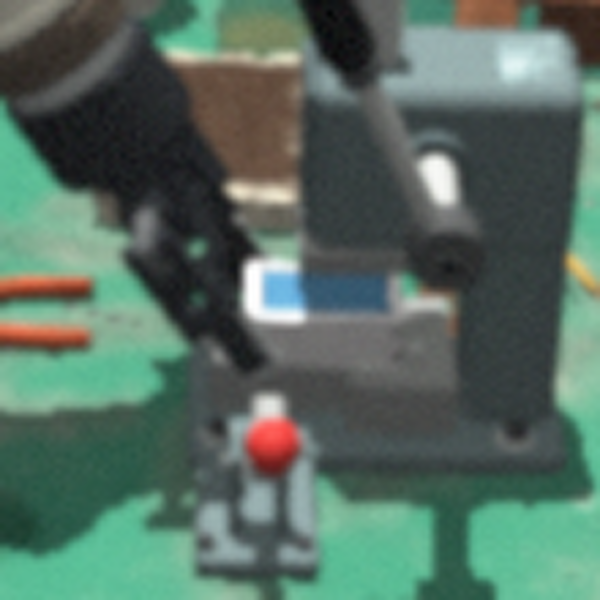

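Emit:
{"fn": "drive_tool", "kwargs": {"plan": [[0.8,[0.007,0.0003,-0.001],0],[0.8,[0.006,0.0002,-0.001],0],[0.8,[0,0,0],0],[0.65,[0,0,0],0],[0.6,[0,0,0],0],[0.6,[0,0,0],0]], "grip_force": 40}}

```text
time: 18.77
ee_pos: [0.5637, -0.1106, 0.0612]
tcp_rot: [-179.7, 32.6, -177.2]
wrist_force: [0.7, -0.0, 0.4]
opening: 0.0512
```

```bash
python3 - <<'E'
from h import *
o=monitor.get_obs();print(o['q'],o['ee_pos'],o['tcp_rot'],o['wrist_force'])
p,d=grab('top','t9.png'); a=p[160:210,275:325]
cv2.imwrite('pics/t9b.png',cv2.resize(cv2.cvtColor(a,cv2.COLOR_RGB2BGR),(600,600),interpolation=cv2.INTER_CUBIC))
p,d=grab('side','s9.png'); a=p[180:290,220:330]
cv2.imwrite('pics/s9b.png',cv2.resize(cv2.cvtColor(a,cv2.COLOR_RGB2BGR),(600,600),interpolation=cv2.INTER_CUBIC))
E
```

```text
[-15.37400311 -18.70512222 -39.67456149  37.66223657   9.36909299
 -15.40786908] [ 0.56367634 -0.1105835   0.06118431] [-179.70775421   32.59923828 -177.2445257 ] [ 0.65928133 -0.03455839  0.38880217]
```

View pics/t9b.png

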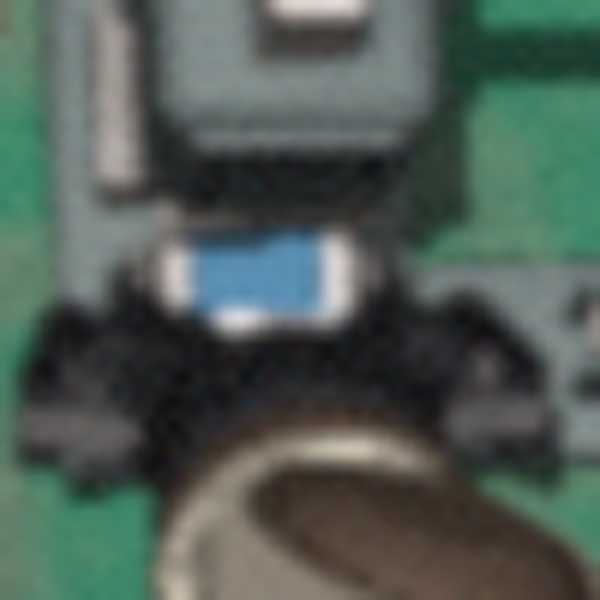

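View pics/s9b.png

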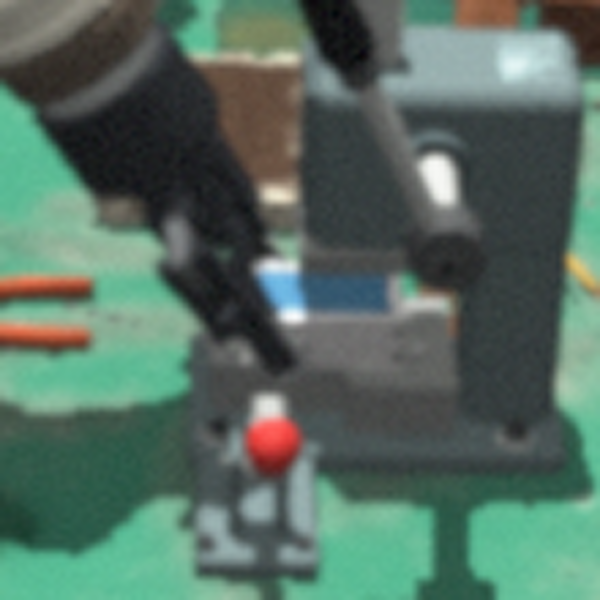

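Emit:
{"fn": "drive_tool", "kwargs": {"plan": [[0.45,[0,0,0],0],[0.45,[0,0,0],0],[0.3,[0,0,0],0],[0.3,[0,0,0],0],[0.3,[0,0,0],0]], "grip_force": 70}}

```text
time: 19.5
ee_pos: [0.5639, -0.1106, 0.0615]
tcp_rot: [-179.7, 32.6, -177.2]
wrist_force: [-4.6, -0.1, 4.4]
opening: 0.0473
```

Emit:
{"fn": "drive_tool", "kwargs": {"plan": [[0.3,[0,0,0.004],0],[0.3,[0,0,0.004],0],[0.3,[0,0,0.003],0],[0.3,[0,0,0],0]]}}

```text
time: 20.0
ee_pos: [0.5639, -0.1106, 0.0724]
tcp_rot: [-179.7, 32.6, -177.2]
wrist_force: [-0.6, 0.3, -2.5]
opening: 0.0471
```

```bash
python3 - <<'E'
from h import *
o=monitor.get_obs();print(o['ee_pos'],o['tcp_rot'],o['wrist_force'],o['torque'])
p,d=grab('side','s10.png'); a=p[200:270,250:330]
cv2.imwrite('pics/s10b.png',cv2.resize(cv2.cvtColor(a,cv2.COLOR_RGB2BGR),(686,600),interpolation=cv2.INTER_CUBIC))
E
```

```text
[ 0.5638809  -0.11060122  0.07244294] [-179.69824846   32.61551066 -177.23597469] [-0.55113544  0.26126921 -2.5169612 ] [-0.06607307  0.75045096 -0.02514265]
```

View pics/s10b.png

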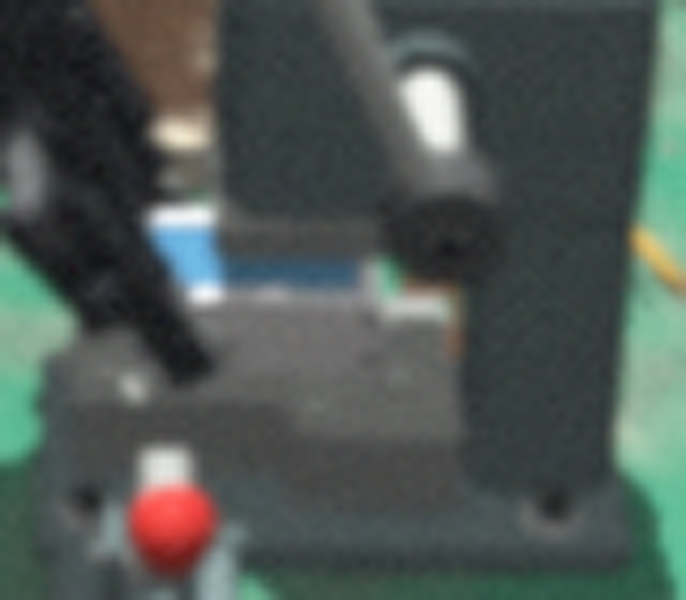

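Emit:
{"fn": "drive_tool", "kwargs": {"plan": [[0.3,[-0.01,-0.0005,0],0],[0.3,[-0.018,-0.0009,0],0],[0.3,[-0.02,-0.001,0],0],[0.3,[-0.02,-0.001,0],0],[0.3,[-0.02,-0.001,0],0],[0.3,[-0.02,-0.001,0.002],0],[0.3,[-0.01,0,0.01],0],[0.3,[0,0,0.03],0],[0.3,[0,0,0.03],0],[0.3,[0,0,0.01],0]]}}

```text
time: 21.3
ee_pos: [0.4459, -0.1162, 0.1561]
tcp_rot: [-179.6, 32.7, -177.2]
wrist_force: [0.3, -0.5, -1.9]
opening: 0.0471
```

```bash
python3 - <<'E'
from h import *
o=monitor.get_obs();print(o['ee_pos'],o['tcp_rot'],o['wrist_force'],o['torque'],o['q'])
p,d=grab('side','s11.png'); a=p[150:300,160:360]
cv2.imwrite('pics/s11b.png',cv2.resize(cv2.cvtColor(a,cv2.COLOR_RGB2BGR),(800,600),interpolation=cv2.INTER_CUBIC))
E
```

```text
[ 0.44594793 -0.11622744  0.15605803] [-179.62813112   32.74061325 -177.21065489] [ 0.29885644 -0.49645661 -1.92359648] [-0.05130924  0.72724976  0.02437848] [-21.78934676 -39.2435872  -41.42669345  57.36397092  12.65324552
 -21.01235039]
```

View pics/s11b.png

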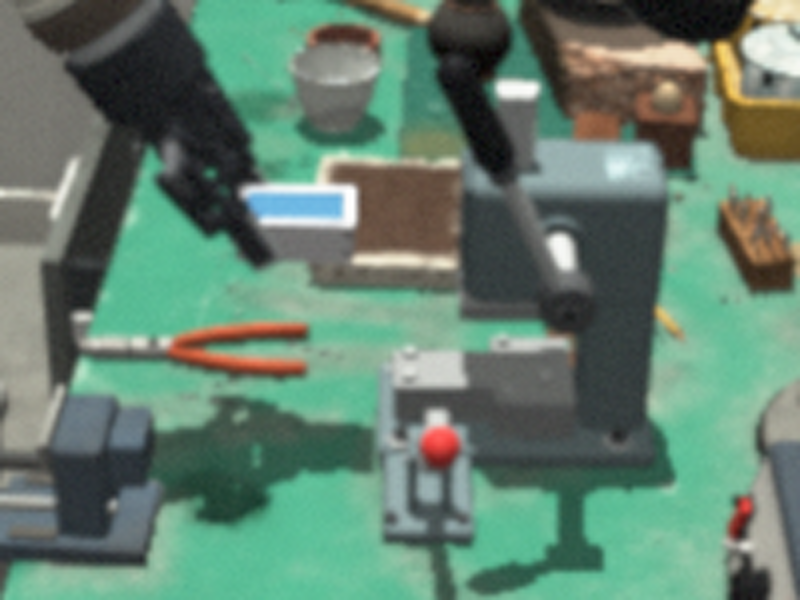

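```bash
python3 - <<'E'
from h import *
np.set_printoptions(precision=4,suppress=True)
im=cv2.imread('pics/s11.png')[185:225,205:255]
a=cv2.resize(im,None,fx=14,fy=14,interpolation=cv2.INTER_NEAREST)
for k in range(0,50,5): cv2.putText(a,str(205+k),(k*14,10),0,.35,(0,0,255),1)
for k in range(0,40,5):cv2.putText(a,str(185+k),(0,k*14+10),0,.35,(0,0,255),1)
cv2.imwrite('pics/s11z.png',a)
E
```

```text
(no output)
```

View pics/s11z.png

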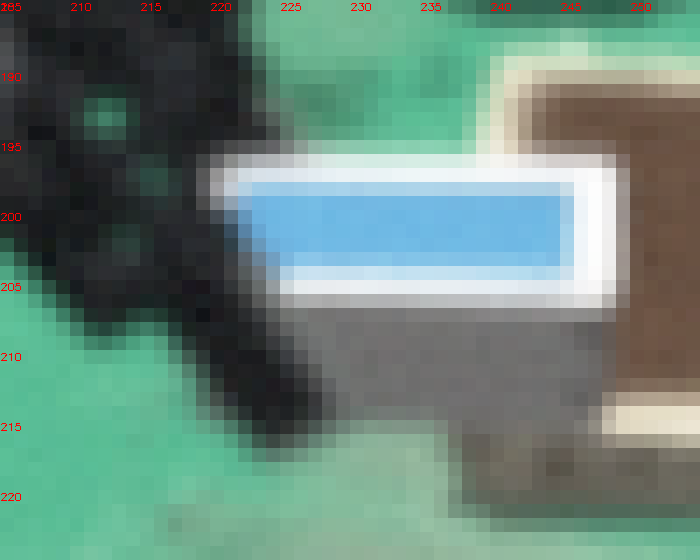

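```bash
python3 - <<'E'
from h import *
np.set_printoptions(precision=4,suppress=True)
def ony(uv,y):
    o,D=ray('side',uv);return o+D*((y-o[1])/D[:,1])[:,None]
print('tip',ony([(224,216.5),(223,216.8)],-.154), 'if inner',ony([(224,216.5)],-.140))
print('frame bottom',ony([(233,214.5),(245,214)],-.140),'top rear',ony([(248.3,206)],-.140),onz('side',[(248.3,206),(248.3,195.5)],.1675))
E
```

```text
tip [[ 0.4507 -0.154   0.1429]
 [ 0.4482 -0.154   0.142 ]] if inner [[ 0.449  -0.14    0.1342]]
frame bottom [[ 0.4715 -0.14    0.141 ]
 [ 0.5012 -0.14    0.1438]] top rear [[ 0.5091 -0.14    0.1671]] [[ 0.5091 -0.1406  0.1675]
 [ 0.5059 -0.0886  0.1675]]
```

Emit:
{"fn": "drive_tool", "kwargs": {"plan": [[0.3,[0,0.02,0],-1],[0.3,[0.001,0.04,0],-1.2],[0.3,[0.001,0.045,0],0],[0.3,[0.001,0.045,0],0],[0.3,[0,0.045,0],0],[0.3,[0,0.035,-0.02],0],[0.3,[0,0.018,-0.04],0],[0.3,[0,0.002,-0.03],0],[0.3,[0,0,0],0]]}}

```text
time: 22.48
ee_pos: [0.4464, 0.1335, 0.0598]
tcp_rot: [-179.5, 32.2, -179.3]
wrist_force: [0.2, -0.1, -1.6]
opening: 0.0472
```

```bash
python3 - <<'E'
from h import *
o=monitor.get_obs();print(o['ee_pos'],o['tcp_rot'],o['wrist_force'],o['torque'],o['q'])
p,d=grab('top','t12.png'); a=p[165:255,180:270]
cv2.imwrite('pics/t12b.png',cv2.resize(cv2.cvtColor(a,cv2.COLOR_RGB2BGR),(600,600),interpolation=cv2.INTER_CUBIC))
p,d=grab('side','s12.png'); a=p[140:240,190:310]
cv2.imwrite('pics/s12b.png',cv2.resize(cv2.cvtColor(a,cv2.COLOR_RGB2BGR),(720,600),interpolation=cv2.INTER_CUBIC))
E
```

```text
[0.44641615 0.13345243 0.05980028] [-179.53619414   32.23776105 -179.29025646] [ 0.20334552 -0.05980099 -1.61156568] [-0.07561771  0.77651591  0.03726986] [ 23.6167189  -36.55476695 -50.52731113  46.0341468  -12.42030174
  19.70163456]
```

View pics/t12b.png

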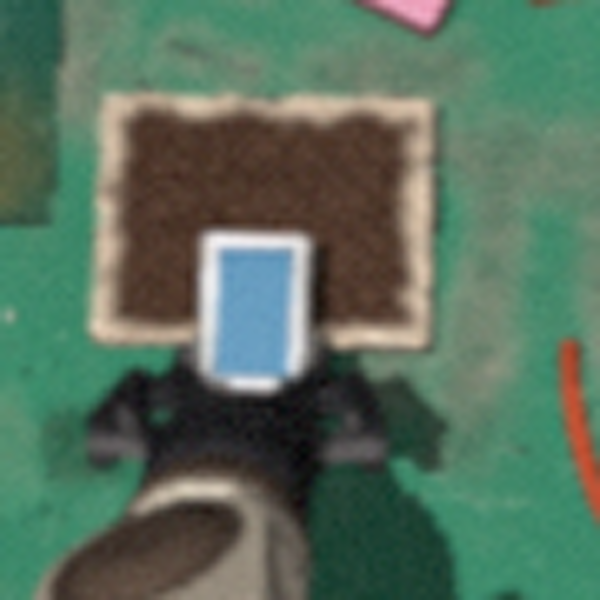

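View pics/s12b.png

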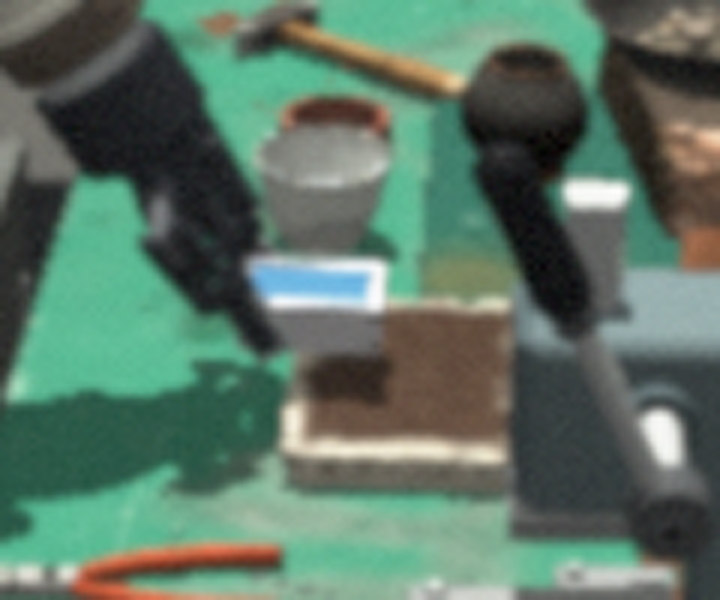

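Emit:
{"fn": "drive_tool", "kwargs": {"plan": [[0.3,[0,0,-0.01],0],[0.3,[0,0,-0.006],0],[0.3,[0,0,-0.002],0],[0.3,[0,0,-0.001],0],[0.3,[0,0,0],0]]}}

```text
time: 23.2
ee_pos: [0.4489, 0.134, 0.0454]
tcp_rot: [-179.7, 32.6, -179.4]
wrist_force: [-0.9, 0.0, -1.9]
opening: 0.047
```

Emit:
{"fn": "drive_tool", "kwargs": {"plan": [[0.3,[0,0,-0.003],0],[0.3,[0,0,-0.002],0],[0.3,[0,0,0],0]]}}

```text
time: 23.58
ee_pos: [0.4486, 0.134, 0.0399]
tcp_rot: [-179.7, 32.6, -179.4]
wrist_force: [-0.2, 0.9, -1.9]
opening: 0.0472
```

Emit:
{"fn": "drive_tool", "kwargs": {"plan": [[0.3,[0,0,-0.001],0],[0.3,[0,0,0],0]]}}

```text
time: 23.82
ee_pos: [0.4487, 0.134, 0.0391]
tcp_rot: [-179.7, 32.6, -179.4]
wrist_force: [0.8, -0.4, -1.3]
opening: 0.0467
```

Emit:
{"fn": "drive_tool", "kwargs": {"plan": [[0.3,[0,0,-0.001],0],[0.3,[0,0,0],0]]}}

```text
time: 24.08
ee_pos: [0.4492, 0.1341, 0.039]
tcp_rot: [-179.7, 32.7, -179.5]
wrist_force: [-2.1, -0.4, 3.2]
opening: 0.0472
```

Emit:
{"fn": "drive_tool", "kwargs": {"plan": [[0.3,[0,0,-0.001],0],[0.3,[0,0,0],0]]}}

```text
time: 24.32
ee_pos: [0.4497, 0.1343, 0.0389]
tcp_rot: [-179.7, 32.8, -179.5]
wrist_force: [-5.5, -2.4, 9.6]
opening: 0.047
```

Emit:
{"fn": "drive_tool", "kwargs": {"plan": [[0.3,[0,0,0.001],0],[0.58,[0,0,0],0],[0.7,[0,0,0],0],[0.7,[0,0,0],0],[0.7,[0,0,0.004],0],[0.7,[0,0,0.005],0],[0.7,[0,0,0],0]]}}

```text
time: 25.2
ee_pos: [0.4491, 0.1342, 0.048]
tcp_rot: [-179.7, 32.7, -179.5]
wrist_force: [0.3, 1.2, 0.1]
opening: 0.0598
```

```bash
python3 - <<'E'
from h import *
o=monitor.get_obs();print(o['ee_pos'],o['tcp_rot'],o['wrist_force'],o['opening'])
p,d=grab('top','t13.png'); a=p[165:255,180:270]
cv2.imwrite('pics/t13b.png',cv2.resize(cv2.cvtColor(a,cv2.COLOR_RGB2BGR),(600,600),interpolation=cv2.INTER_CUBIC))
p,d=grab('side','s13.png'); a=p[150:230,200:296]
cv2.imwrite('pics/s13b.png',cv2.resize(cv2.cvtColor(a,cv2.COLOR_RGB2BGR),(720,600),interpolation=cv2.INTER_CUBIC))
E
```

```text
[0.44910447 0.13416545 0.04799883] [-179.73948066   32.65819638 -179.46199312] [0.25968304 1.2179735  0.09458899] 0.059812800031795565
```

View pics/t13b.png

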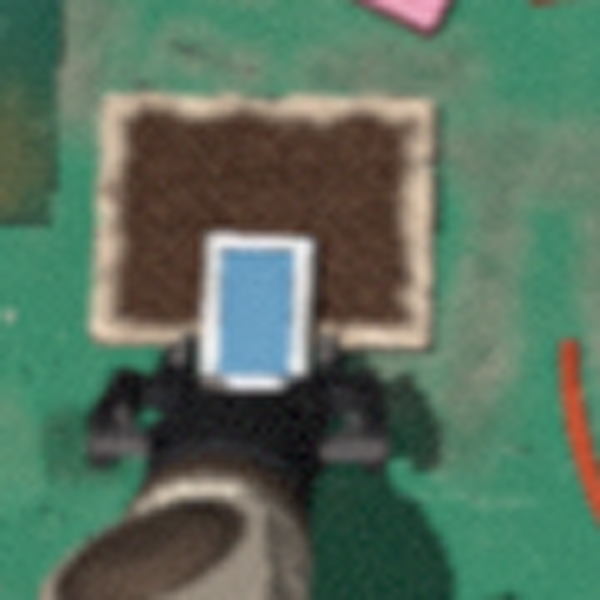

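View pics/s13b.png

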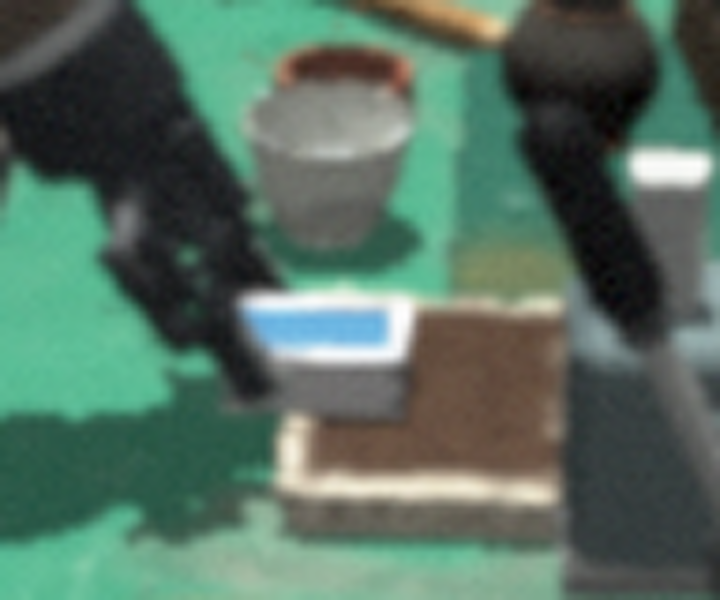

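Emit:
{"fn": "drive_tool", "kwargs": {"plan": [[0.7,[0.008,0,0],0],[0.7,[0.006,0,0],0],[0.7,[0,0,0],0],[0.5,[0,0,0],0],[0.3,[0,0,0],0],[0.3,[0,0,0],0],[0.3,[0,0,0],0]], "grip_force": 70}}

```text
time: 26.18
ee_pos: [0.4627, 0.134, 0.0472]
tcp_rot: [-179.7, 32.6, -179.4]
wrist_force: [-0.4, 0.3, -0.0]
opening: 0.0468
```

```bash
python3 - <<'E'
from h import *
np.set_printoptions(precision=4,suppress=True)
s=90/600
c=[(180+x*s-.5,165+y*s-.5) for x,y in((208,237),(314,237),(305,385),(200,382))]
P=onz('top',c,.05);print(P,P.mean(0))
o=monitor.get_obs();print(o['ee_pos'],o['tcp_rot'],o['wrist_force'],o['opening'])
E
```

```text
[[0.5079 0.1581 0.05  ]
 [0.5091 0.1075 0.05  ]
 [0.4381 0.1094 0.05  ]
 [0.4384 0.1591 0.05  ]] [0.4734 0.1335 0.05  ]
[0.4627 0.134  0.0472] [-179.7001   32.6003 -179.4379] [-0.4265  0.3123 -0.0041] 0.04676023606805104
```

Emit:
{"fn": "drive_tool", "kwargs": {"plan": [[0.3,[0,0,0.004],0],[0.3,[0,0,0.006],0],[0.3,[0,0,0.004],0],[0.3,[0.012,0,0],0],[0.3,[0.015,0,0],0],[0.3,[0.014,0,0],0],[0.3,[0.008,0,0],0],[0.3,[0,0,0],0]]}}

```text
time: 27.18
ee_pos: [0.5121, 0.1338, 0.0608]
tcp_rot: [-179.7, 32.6, -179.5]
wrist_force: [0.1, 0.7, -1.9]
opening: 0.0467
```

Emit:
{"fn": "drive_tool", "kwargs": {"plan": [[0.3,[0,0,-0.004],0],[0.3,[0,0,-0.004],0],[0.3,[0,0,-0.002],0],[0.3,[0,0,0],0]]}}

```text
time: 27.68
ee_pos: [0.5115, 0.134, 0.0509]
tcp_rot: [-179.7, 32.6, -179.4]
wrist_force: [-0.0, -0.1, -1.7]
opening: 0.0465
```

```bash
python3 - <<'E'
from h import *
o=monitor.get_obs();print(o['ee_pos'],o['tcp_rot'],o['wrist_force'],o['opening'])
p,d=grab('top','t14.png'); a=p[165:255,180:270]
cv2.imwrite('pics/t14b.png',cv2.resize(cv2.cvtColor(a,cv2.COLOR_RGB2BGR),(600,600),interpolation=cv2.INTER_CUBIC))
p,d=grab('side','s14.png'); a=p[150:230,200:296]
cv2.imwrite('pics/s14b.png',cv2.resize(cv2.cvtColor(a,cv2.COLOR_RGB2BGR),(720,600),interpolation=cv2.INTER_CUBIC))
E
```

```text
[0.51154753 0.13402009 0.05094802] [-179.70199692   32.58791989 -179.43236291] [-0.02010951 -0.12280903 -1.70750891] 0.046507307879331106
```

View pics/t14b.png

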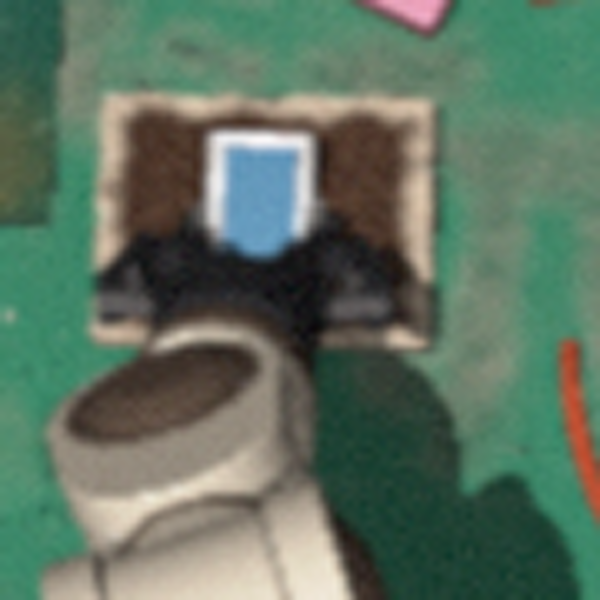

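View pics/s14b.png

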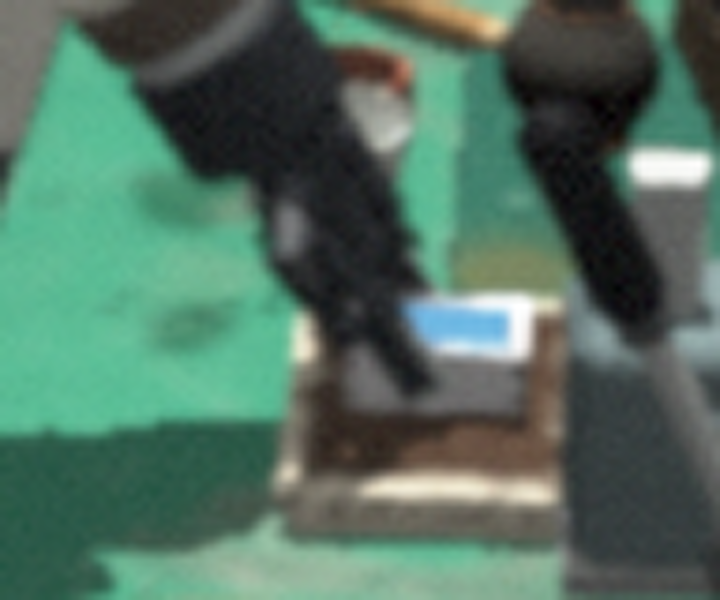

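Emit:
{"fn": "drive_tool", "kwargs": {"plan": [[0.3,[0,0,-0.002],0],[0.3,[0,0,-0.001],0],[0.3,[0,0,0],0]]}}

```text
time: 28.15
ee_pos: [0.5117, 0.134, 0.048]
tcp_rot: [-179.7, 32.6, -179.4]
wrist_force: [0.2, -0.1, -1.9]
opening: 0.0471
```

Emit:
{"fn": "drive_tool", "kwargs": {"plan": [[0.3,[0,0,-0.001],0],[0.3,[0,0,0],0]]}}

```text
time: 28.4
ee_pos: [0.5118, 0.134, 0.0472]
tcp_rot: [-179.7, 32.6, -179.4]
wrist_force: [0.2, 0.4, -0.7]
opening: 0.047
```

Emit:
{"fn": "drive_tool", "kwargs": {"plan": [[0.3,[0,0,-0.0006],0],[0.3,[0,0,0],0]]}}

```text
time: 28.65
ee_pos: [0.5121, 0.1341, 0.0472]
tcp_rot: [-179.7, 32.7, -179.5]
wrist_force: [-2.9, -1.2, 3.3]
opening: 0.0468
```

Emit:
{"fn": "drive_tool", "kwargs": {"plan": [[0.5,[0,0,0],0],[0.6,[0,0,0],0],[0.75,[0,0,0],0],[0.75,[0,0,0],0],[0.75,[-0.006,0,0.009],0],[0.75,[-0.015,0,0.024],0],[0.75,[-0.02,0,0.035],0],[0.75,[-0.03,0,0.04],0],[0.75,[-0.04,-0.02,0.03],0],[0.75,[-0.04,-0.03,0.03],0]]}}

```text
time: 29.9
ee_pos: [0.3765, 0.0928, 0.22]
tcp_rot: [-179.1, 31.2, -179.3]
wrist_force: [-1.5, -0.1, 1.9]
opening: 0.064
```

Emit:
{"fn": "drive_tool", "kwargs": {"plan": [[0.75,[0,-0.04,0.04],0],[0.75,[0,-0.04,0.04],0],[0.75,[0,-0.03,0.02],0],[0.75,[0,0,0],0]]}}

```text
time: 30.4
ee_pos: [0.3798, -0.0184, 0.3227]
tcp_rot: [-179.1, 31.5, -179.7]
wrist_force: [-0.2, -0.6, -0.1]
opening: 0.0639
```

```bash
python3 - <<'E'
from h import *
np.set_printoptions(precision=4,suppress=True)
o=monitor.get_obs();print(o['ee_pos'],o['tcp_rot'],o['wrist_force'],o['opening'])
p,d=grab('top','t15.png'); a=p[165:240,180:280]
cv2.imwrite('pics/t15b.png',cv2.resize(cv2.cvtColor(a,cv2.COLOR_RGB2BGR),(800,600),interpolation=cv2.INTER_CUBIC))
C=cloud('top',d); 
h=cv2.cvtColor(p,cv2.COLOR_RGB2HSV)
m=(C[...,2]>.042)&(C[...,2]<.06)&(C[...,0]>.45)&(C[...,0]<.6)&(C[...,1]>.06)&(C[...,1]<.21)
print(m.sum(),cv2.minAreaRect((C[m][:,:2]*1000).astype(np.float32)),C[m].mean(0))
w=C[m];A=np.c_[w[:,:2]-w[:,:2].mean(0),np.ones(len(w))];print('slope',np.linalg.lstsq(A,w[:,2],rcond=None)[0])
blue=(h[...,0]>95)&(h[...,0]<115)&(h[...,1]>90)&m
uv=np.argwhere(blue)[:,::-1].mean(0);print('blue ctr',onz('top',[uv],.05))
p,d=grab('side','s15.png'); a=p[130:300,170:370]
cv2.imwrite('pics/s15b.png',cv2.resize(cv2.cvtColor(a,cv2.COLOR_RGB2BGR),(706,600),interpolation=cv2.INTER_CUBIC))
E
```

```text
[ 0.3798 -0.0184  0.3227] [-179.145    31.4816 -179.7286] [-0.2197 -0.5507 -0.0835] 0.06391782905446969
332 ((521.8253784179688, 135.27452087402344), (48.01388931274414, 74.40259552001953), 89.28129577636719) [0.5222 0.1342 0.0495]
slope [-0.01   -0.0088  0.0495]
blue ctr [[0.5215 0.1336 0.05  ]]
```

View pics/t15b.png

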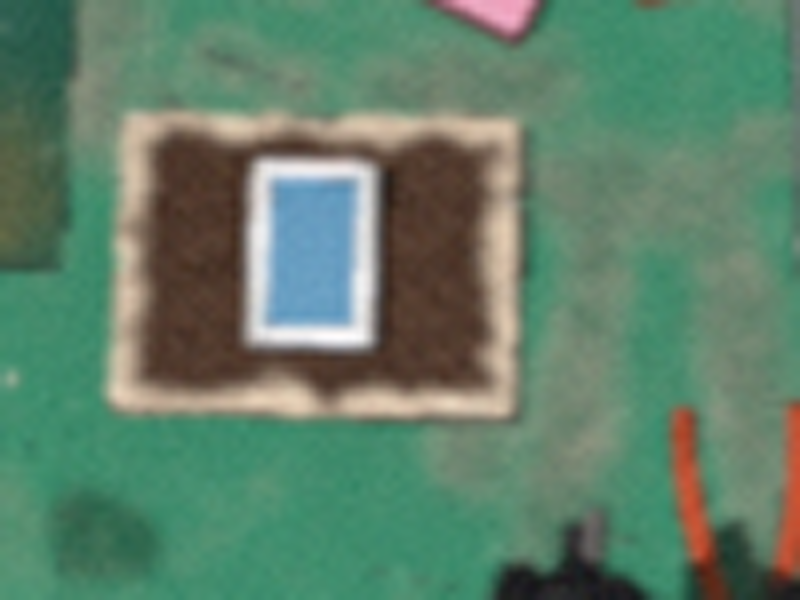

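View pics/s15b.png

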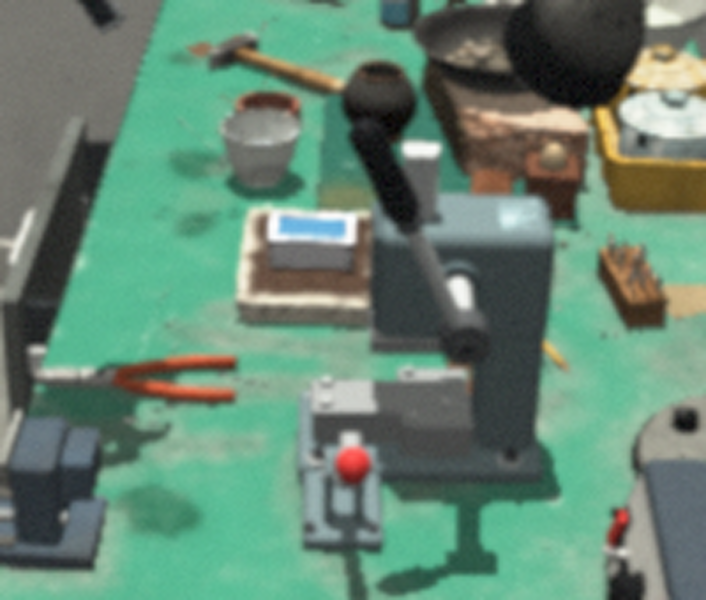

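```bash
python3 - <<'E'
from h import *
np.set_printoptions(precision=2,suppress=True)
c,s=np.cos(.0476),np.sin(.0476)
def w(x,y,z): return [.6186+c*x-s*y,-.1079+s*x+c*y,z]
im=cv2.imread('pics/s15.png');g=im.max(2)
d=np.load('pics/s15.png.npy');C=cloud('side',d)
P=(C-np.array([.6186,-.1079,0]))@np.array([[c,-s,0],[s,c,0],[0,0,1]])
m=(abs(P[...,1]+.100)<.022)&(P[...,2]>.2)&(P[...,2]<.34)&(P[...,0]<.02)&(P[...,0]>-.12)
q=P[m];print(m.sum(),q.mean(0)); r=np.hypot(.012-q[:,0],q[:,2]-.165);k=(r>.1)&(r<.165)
print('ang cloud',np.degrees(np.arctan2(q[k,2].mean()-.165,.012-q[k,0].mean())))
for a in(56,60,64,68):
    print(a,proj('side',[w(.012-r*np.cos(np.radians(a)),-.105,.165+r*np.sin(np.radians(a))) for r in(.094,.133,.1715)]).ravel())
mm=np.zeros(g.shape,bool);mm[160:195,265:295]=g[160:195,265:295]<50
mm&=m
print('grip px',np.argwhere(mm)[:,::-1].mean(0),np.argwhere(mm).min(0),np.argwhere(mm).max(0))
E
```

```text
433 [-0.04 -0.11  0.27]
ang cloud 65.28708577967451
56 [279.8  195.01 270.43 181.97 260.89 168.71]
60 [282.37 193.68 274.11 180.03 265.68 166.13]
64 [285.05 192.5  277.94 178.31 270.68 163.84]
68 [287.81 191.48 281.9  176.82 275.87 161.86]
grip px [278.68 178.18] [164 270] [194 287]
```

```bash
python3 - <<'E'
from h import *
a=cv2.imread('pics/s15.png').astype(int);b=cv2.imread('pics/side0.png').astype(int)
for n,(y0,y1,x0,x1) in dict(cup=(158,185,230,258),pliers=(225,247,178,240),brush=(305,332,230,330)).items():
    print(n,abs(a-b)[y0:y1,x0:x1].mean())
print(job.job_done())
E
```

```text
cup 1.8906525573192239
pliers 23.641006842619745
brush 4.409012345679012
the job is handed in; nothing more can be done
None
```

```bash
python3 - <<'E'
import cv2,numpy as np
for f in('top0','t6','t15'):
    h=cv2.cvtColor(cv2.imread(f'pics/{f}.png'),cv2.COLOR_BGR2HSV)[214:226,260:285]
    m=(h[...,0]<12)&(h[...,1]>140);print(f,m.sum(),np.argwhere(m).mean(0))
E
```

```text
top0 43 [ 6.51162791 11.86046512]
t6 43 [ 6.41860465 11.86046512]
t15 42 [ 6.5        12.04761905]
```

The job is done and handed in at about 30.5 s of the 67 s allowed. The frame lies flat, same face up, in the middle of the kiln tile, with the lever fully up and the catch off. `job_done` gave no verdict.

**What I did**
- **Catch:** I pushed it outwards by the red knob with the fingers shut, to roughly 0.7 rad (estimated from the knob's position).
- **Lever:** I gripped the black grip and raised it until it met about 11 N of resistance at its end stop.
- **Tilt:** The moves have no tilt command, so I drove the arm to its joint limits in free space until the tool had tilted by about 33°. In one of these moves the wrist force read 30 N for a moment, and joint 3 read 70.774° against its stated 70.77° limit.
- **Frame:** I gripped its front end, lifted it 11 mm, drew it out, and set it down briefly over the tile's front edge. There I took a higher hold so the fingertips would clear the tile, then lowered it into the middle, touching down at about 3 N.

**Last checks**

| Check | Result |
|---|---|
| Frame centre | (0.522, 0.134–0.135), against a tile centre of (0.522, 0.134) |
| Frame top height | 49.5 mm, against 50 mm expected; slope about 0.5° by noisy depth readings |
| Lever angle | about 64–65° above level, the end stop being 64° |
| Catch | seen well off the lever in the last side view |
| Gripper | clear of everything, wrist force near zero |

**Bystanders:** The cup and brush looked unchanged between the first and last side views. The side-view check for the pliers showed a large difference (23.6, against 1.9 for the cup and 4.4 for the brush). I put that down to the lever having hung in front of them and to shadow. A top-view check of their handles, made after handing in, found them within 0.2 pixel of the start.

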